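# Cap the resin pots, free the turntable and cure the patch on the clay bird

### The arm

A 6-joint arm with a two-finger parallel gripper is mounted at the origin on the work surface. World frame = base frame: x ahead of the robot, y to its left, z up, the work surface at z = 0. Lengths are in m, angles in rad, forces in N, time in s.
With the tool pointing down it reaches from about 0.425 to 0.95 m from the base axis. Payload 3.5 kg.
Tool frame: the origin (TCP) lies on the centre line of the jaws, within the pads' length; the fingertips stand 19 mm ahead of it and the grasp point (between the pads) is the TCP; z points along the fingers, y is the line along which they close (so a half turn about z gives the same grasp; the last joint's range is limited). The gripper opens to 85 mm and grips with 20 to 120 N. Pads are 22 mm wide; open, the fingers measure 114 mm over their backs; the gripper's body (76 mm by 85 mm) begins 54 mm behind the grasp point. The pads swing forward as they close: fully open they stand 13 mm farther back than shut.
Start: joints at [-1.341, 0.286, 1.577, -0, 1.279, -0.15], TCP at [0.25, -0.627, 0.25] pointing down, gripper open.
Joint ranges: [-2.77, 2.77], [-0.9, 2.22], [0.21, 2.48], [-1.53, 4.67], [0.24, 2.81], [-2.84, 2.84]. Speed limits (rad/s): [2.79, 2.79, 3.14, 3.14, 3.14, 3.14].

### API

Orientations are given as a unit quaternion [x, y, z, w].
In Python, from plant import ctrl, imaging gives the robot as it stands. The module is installed in compiled form; this text tells all that it offers.
- The arm moves only by the shell command python3 -m handwheel 'ROWS' [OPENING] [FORCE]. ROWS is JSON, one flat list of numbers, 6 for each row, row after row: the shift along the world's x, y, z in units of 150 mm (1.0 is 150 mm), then the turn, a rotation vector about the world's x, y, z in units of 90 degrees (1.0 is 90 degrees). In form: [tx, ty, tz, rx, ry, rz, tx, ty, tz, rx, ry, rz, ...]. A call has 1 to 5 rows; each row shifts and turns the commanded pose from where the row before left it; what a row does not reach is not made up. A row lasts 1/12 s, in which the tool goes at most 41.7 mm and 7.16 degrees, less where a joint would pass 70% of its speed; a pose out of reach is approached as far as the arm can. A call with a number of a shift or a turn outside -1 to 1 is refused whole. A call with a gripper value outside its range is refused whole. OPENING is the opening, from 0 (shut) to 1 (fully open), set as the call begins (- or left out, the last holds). The fingers move at their own pace and stop on an object; FORCE is the grip in N (left out, the last holds). Time passes only in rows, so rows that do not move let the fingers close. It gives the time, the measured TCP pose, the force, the opening and the grip force at its end, in the units of the state.
- ctrl.get_state(): the state, without advancing time (a new reading comes with each control period).
- imaging.read_camera(name): name is "scene" or "top"; returns (picture, depth): 400x640x3 uint8, blue, green, red; 400x640 float32, m along the optical axis (not along the pixel's ray), 0 where there is no reading.
- imaging.get_calibration(name): a dict with "fovy" (degrees; the focal length in pixels is half the picture's height over the tangent of half this angle, whatever the lens; pixels are square), "cx", "cy" (the principal point, pixels), "R" (3x3) and "t" (3): a world point X has camera coordinates R X + t. Camera axes: x right, y down, z forward; pixel columns grow to the right and rows downward; lengths in m; the calibration is good to about 2 mm. A picture is of the moment at which its call begins. get_calibration takes no time and is no camera call.
- ctrl.sign_off(): hands the job in; it is judged then, once.
The state is a dict: "time": time; "qpos": joint angles; "dq": joint speeds; "joint_efforts": joint torques, N m; "eef_pos": TCP position; "tcp_rot": TCP orientation; "contact_force": force on the tool from outside, world axes, zero at the start; "wrist_torque": the same for the moment, N m; "opening": opening from 0.0 (shut) to 1.0 (fully open); "finger_force": force on a finger pad.
Only numpy, scipy, OpenCV 4.12 (cv2) and the standard library are available. Lean on these libraries where they do the work, as an engineer would, in place of code of your own. Each camera call takes 0.05 s, during which the arm holds its last target. There are 200 camera calls.

### The job

First make the bench safe for curing: swing the cap of every resin pot standing there back over its mouth, and only then screw that cap fully tight clockwise; also draw the locking pin up out of the turntable, park it hanging upright by its head in the side notch, and turn the wheel by its peg anticlockwise right up to its stop so that the bird's patch faces the front. After all that, take the curing lamp, hold its lens about 6 cm in front of the patch, pointing squarely at its centre, and keep it still for two seconds. Then lay the lamp flat in the middle of its rubber mat again, leaving the pots, pin and wheel as you set them.

Things in the scene. Friction and masses are not known exactly. Their poses are not given: they have to be found in the camera images.
- stand: fixed cast stand of a modelling turntable; origin on the turntable's axis at the table. Its x axis points from the side facing the robot to the far side, z up. Towards its -y side it carries first the lock block (bore 115 mm from the axis), then the notch block (175 mm).
- notch (a point): centre of the parking notch at the top of its block (50 mm above the table): a slot 14 mm wide between two upright prongs 12 mm thick, straight down to 4 mm above the table, open at the top and at its outer end (stand's -y); it runs 17 mm either way from this point along the stand's y. The parked pin hangs upright here by its head.
- pin: loose steel locking pin, 70 g: shank 10 mm across and 45 mm long, with a round head 26 mm across and 22 mm high above it. Origin at the foot of the shank, z along the pin to the head. It starts in the lock bore (12 mm wide, through a lug of the wheel into the stand, 49 mm deep) with the head resting on the wheel's lug.
- pin_collar (a point): on the pin's axis at the underside of its head, 45 mm above the foot; in the parked pin it lies at notch
- wheel (a joint): turn of the turntable wheel, rad: 0 where the pin locks it, growing anticlockwise seen from above to a stop at 1.745, where the patch faces the stand's front (the robot's side)
- wheel_axis (a point): centre of the wheel's upper face (58 mm above the table); the wheel is a disc of radius 100 mm, with a clay bird 85 mm tall and 75 mm across fixed at its middle
- peg (a point): top centre (103 mm above the table) of the upright wooden handle peg on the wheel, 16 mm across, 45 mm tall, 85 mm from the axis; used to turn the wheel
- patch (a point): centre of the pale round patch (22 mm across) of fresh filler on the bird's flank, 88 mm above the table, 36 mm from the wheel's axis. The x axis here points straight INTO the patch, square to it; z up. The frame turns with the wheel.
- mat: fixed black rubber mat 200 x 120 x 4 mm; origin at the centre of its underside, x along its length
- lamp: loose hand-held curing lamp, 160 g: a flat-sided bar 140 mm long (x), 28 mm wide (y), 30 mm high (z), with a steel nose 22 mm across at its +x end; origin at the centre of its underside, the light leaves along +x. It starts lying on the mat (unless knocked).
- lamp_tip (a point): centre of the lamp's lens, at the end of the nose: 86 mm along x and 15 mm above the lamp's origin
- pot1: amber glass resin pot, 58 mm across and 58 mm tall, on a heavy steel foot (2 kg in all, it stays put and is not to be lifted), beside a steel hinge post; origin on the pot's axis at the table, its x axis towards the post, whose upright hinge axis stands 55 mm from the pot's axis. May be absent.
- pot1_grip (a point): centre of the black round screw cap, 78.5 mm above the table; the cap is 48 mm across and 27 mm tall (65 to 92 mm above the table), carried on top of a steel strap 5 mm thick that swings level about the hinge post (cap axis 55 mm from the post). A white pointer on the cap points from its centre along this frame's -x.
- pot1_arm (a joint): swing of the strap, rad: 0 with the cap right over the mouth (a stop), growing anticlockwise seen from above as it swings open, to 1.6
- pot1_cap (a joint): screw of the cap on its strap, rad: 0 screwed fully tight (a stop; the pointer then lines up with the tongue of the strap); unscrewed is anticlockwise seen from above, to 1.4
- pot2: amber glass resin pot, 58 mm across and 58 mm tall, on a heavy steel foot (2 kg in all, it stays put and is not to be lifted), beside a steel hinge post; origin on the pot's axis at the table, its x axis towards the post, whose upright hinge axis stands 55 mm from the pot's axis. May be absent.
- pot2_grip (a point): centre of the black round screw cap, 78.5 mm above the table; the cap is 48 mm across and 27 mm tall (65 to 92 mm above the table), carried on top of a steel strap 5 mm thick that swings level about the hinge post (cap axis 55 mm from the post). A white pointer on the cap points from its centre along this frame's -x.
- pot2_arm (a joint): swing of the strap, rad: 0 with the cap right over the mouth (a stop), growing anticlockwise seen from above as it swings open, to 1.6
- pot2_cap (a joint): screw of the cap on its strap, rad: 0 screwed fully tight (a stop; the pointer then lines up with the tongue of the strap); unscrewed is anticlockwise seen from above, to 1.4
- pot3: amber glass resin pot, 58 mm across and 58 mm tall, on a heavy steel foot (2 kg in all, it stays put and is not to be lifted), beside a steel hinge post; origin on the pot's axis at the table, its x axis towards the post, whose upright hinge axis stands 55 mm from the pot's axis. May be absent.
- pot3_grip (a point): centre of the black round screw cap, 78.5 mm above the table; the cap is 48 mm across and 27 mm tall (65 to 92 mm above the table), carried on top of a steel strap 5 mm thick that swings level about the hinge post (cap axis 55 mm from the post). A white pointer on the cap points from its centre along this frame's -x.
- pot3_arm (a joint): swing of the strap, rad: 0 with the cap right over the mouth (a stop), growing anticlockwise seen from above as it swings open, to 1.6
- pot3_cap (a joint): screw of the cap on its strap, rad: 0 screwed fully tight (a stop; the pointer then lines up with the tongue of the strap); unscrewed is anticlockwise seen from above, to 1.4

How it is judged:
On the way, in this order (a step that is already met when the one before it is completed fails the run):
1. every pot present is capped and screwed tight, the pin is parked in the notch and the wheel is at its stop (value of joint each of pot1_arm, pot2_arm, pot3_arm below 0.08 rad and value of joint each of pot1_cap, pot2_cap, pot3_cap below 0.12 rad and x of pin_collar in the frame of notch between -0.007 and 0.007 m and y of pin_collar in the frame of notch between -0.015 and 0.015 m and z of pin_collar in the frame of notch between -0.006 and 0.006 m and angle between pin's own z axis and vertical below 0.15 rad and value of joint wheel above 1.66 rad), for 0.2 s.
2. the lamp is held steady, aimed squarely at the patch from 25 to 90 mm, for 1.5 s (all of step 1 and x of lamp_tip in the frame of patch between -0.09 and -0.025 m and y of lamp_tip in the frame of patch between -0.015 and 0.015 m and z of lamp_tip in the frame of patch between -0.015 and 0.015 m and angle between the x axis of lamp and the x axis of patch, either way round below 0.2 rad and linear speed of lamp below 0.03 m/s), for 1.5 s.
At the end, for the whole second after the job is handed in: Straps within 0.08 rad and caps within 0.12 rad of closed on every pot present; pin upright in the notch (collar within 7 mm across, 15 mm along, 6 mm in height); wheel past 1.66 rad; lamp flat and still on the mat, its origin within 60 mm along and 45 mm across of the centre (all of step 1 and x of lamp in the frame of mat between -0.06 and 0.06 m and y of lamp in the frame of mat between -0.045 and 0.045 m and z of lamp in the frame of mat between -0.004 and 0.01 m and angle between lamp's own z axis and vertical below 0.1 rad and linear speed of each of lamp, pin below 0.02 m/s); the robot touches nothing.
It fails at once if the cap of pot1 is screwed down while it is swung away from its pot (value of joint pot1_arm above 0.25 rad and value of joint pot1_cap below 0.5 rad).
It fails at once if the cap of pot2 is screwed down while it is swung away from its pot (value of joint pot2_arm above 0.25 rad and value of joint pot2_cap below 0.5 rad).
It fails at once if the cap of pot3 is screwed down while it is swung away from its pot (value of joint pot3_arm above 0.25 rad and value of joint pot3_cap below 0.5 rad).
Of pot1, pot2, pot3 only 2 to 3 are there at a start; the rules pass over those that are not, and their reading is None.
At some moment in a run one of lamp may be knocked a few centimetres aside while the robot is not near it.
It also fails if it takes over 192 s, if anything falls off the work surface, if the arm or the gripper's body presses on something with over 40 N, if the wrist force passes 120 N, or if a joint passes its speed limit or range.

## Working session

There is one attempt and no reset: what is moved stays moved. The work goes in short steps, Python scripts to look and compute and a shell command to move; the robot and the scene stay as the last step left them, time stands still between calls to the robot, and variables do not carry over. Pictures are saved under pics/ and viewed, at most 14 in all, crops included, and the job is handed in when it is done.

```bash
mkdir -p pics; cat > h.py <<'E'
import numpy as np, cv2
from plant import ctrl, imaging
def shot(n): return imaging.read_camera(n)
def K(n):
    c=imaging.get_calibration(n); f=200/np.tan(np.radians(c["fovy"])/2); return c,f
def ray(n,u,v,z):
    c,f=K(n); R=np.array(c["R"]);t=np.array(c["t"])
    d=R.T@np.array([(u-c["cx"])/f,(v-c["cy"])/f,1]); o=-R.T@t
    return o+d*(z-o[2])/d[2]
def proj(n,X):
    c,f=K(n); p=np.array(c["R"])@np.array(X)+np.array(c["t"]); return p[0]/p[2]*f+c["cx"],p[1]/p[2]*f+c["cy"]
def cloud(n,D):
    c,f=K(n); v,u=np.mgrid[:400,:640]
    P=np.stack([(u-c["cx"])/f*D,(v-c["cy"])/f*D,D],-1)
    return (P-np.array(c["t"]))@np.array(c["R"])
E
python3 - <<'E'
from h import *
for n in("top","scene"):
    I,D=shot(n); cv2.imwrite(f"pics/{n}0.png",I); np.save(n+"0.npy",D)
    c,f=K(n); print(n,c,f)
s=ctrl.get_state();print(s)
E
```

```text
top {'fovy': 50.09757673576987, 'cx': 321.28492436529467, 'cy': 199.24569912865988, 'R': array([[ 0.00830538, -0.9995271 , -0.02960754],
       [-0.99772909, -0.00630404, -0.06705911],
       [ 0.06684075,  0.03009725, -0.99730962]]), 't': array([-0.00195332,  0.54115427,  0.93350522])} 427.94960776424097
scene {'fovy': 46.68453731658254, 'cx': 320.191763024564, 'cy': 195.32347372735958, 'R': array([[ 0.08232258,  0.99651591,  0.01338051],
       [ 0.5619708 , -0.03532829, -0.82640228],
       [-0.82305031,  0.07555102, -0.56292116]]), 't': array([-0.02865792, -0.21297018,  1.45601284])} 463.4533707237814
{'time': 0.1, 'qpos': array([-1.34099584e+00,  2.87103085e-01,  1.57803741e+00,  9.24859224e-06,
        1.27859948e+00, -1.49994105e-01]), 'dq': array([-0.00173698, -0.00154579, -0.00254621, -0.00126493,  0.00106737,
        0.00087739]), 'joint_efforts': array([ 1.30017299e-03, -4.07296264e+01, -2.93698186e+01, -9.91518164e-05,
        3.41618041e-03, -3.94166108e-06]), 'eef_pos': array([ 0.25014769, -0.62633984,  0.24906442]), 'tcp_rot': array([ 9.82023312e-01,  1.88756619e-01, -3.84077777e-05, -1.07298232e-03]), 'contact_force': array([-0.86945531,  0.31772201, -0.02273662]), 'wrist_torque': array([-0.00909257,  0.01736945, -0.01306337]), 'finger_force': 0.0, 'opening': 1.0033550895108505}
```

View pics/top0.png

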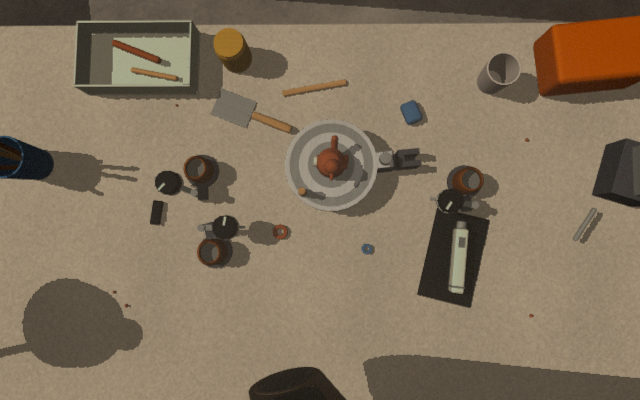

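View pics/scene0.png

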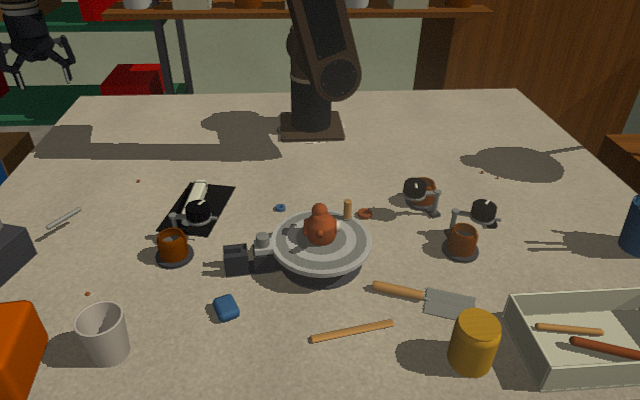

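```bash
python3 - <<'E'
from h import *
I=cv2.imread("pics/top0.png")
a=cv2.resize(I[145:275,140:270],None,fx=4,fy=4,interpolation=cv2.INTER_CUBIC)[:,:400]
a=cv2.resize(I[150:270,145:250],(400,457),interpolation=cv2.INTER_CUBIC)
b=cv2.resize(I[150:270,395:500],(400,457),interpolation=cv2.INTER_CUBIC)
cv2.imwrite("pics/pots.png",np.hstack([a,b]))
w=cv2.resize(I[110:220,275:445],(800,518),interpolation=cv2.INTER_CUBIC)
cv2.imwrite("pics/wheel.png",w)
E
```

```text
(no output)
```

View pics/pots.png

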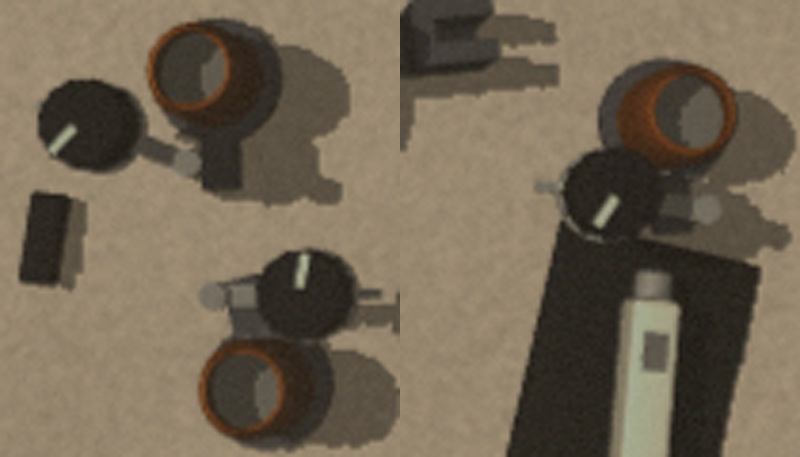

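View pics/wheel.png

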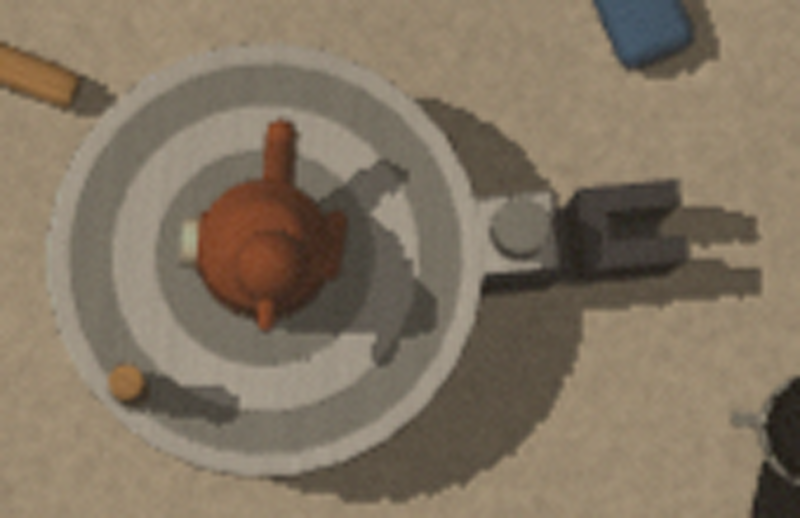

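```bash
cat > meas.py <<'E'
from h import *
def caps(n,I,D,ests,zl=.086,zh=.099,r=.04):
    P=cloud(n,D); out=[]
    for e in ests:
        m=(abs(P[...,2]-(zl+zh)/2)<(zh-zl)/2)&(np.hypot(P[...,0]-e[0],P[...,1]-e[1])<r)
        Q=P[m]; v,u=np.nonzero(m)
        (c,rad)=cv2.minEnclosingCircle(Q[:,:2].astype(np.float32))
        g=I[v,u].mean(1)>90
        W=Q[g]; out.append((np.median(Q[:,2]),Q[:,:2].mean(0),c,rad,m.sum(),W[:,:2].mean(0) if g.any() else None,g.sum()))
    return out
E
python3 - <<'E'
from meas import *
np.set_printoptions(precision=4,suppress=True)
I=cv2.imread("pics/top0.png");D=np.load("top0.npy");P=cloud("top",D)
N={'A':((194.6,167.9),(194.1,192.5),(168.6,182.8)),'B':((208.8,252.4),(200.7,227.4),(225.6,227.4)),'C':((472.4,180.2),(475.6,204.9),(450.7,200.4))}
for k,(m,p,c) in N.items():
    M=ray("top",*m,.058);zp=P[int(round(p[1])),int(round(p[0])),2];Po=ray("top",*p,zp);C=ray("top",*c,.092)
    o=caps("top",I,D,[C])[0]; cc=o[1]
    M,Po=M[:2],Po[:2]
    ang=lambda d:np.arctan2(d[1],d[0])
    print(k,'mouth',M,'post',Po,zp,'cap',C[:2],o)
    print('  d mouth-post',np.hypot(*(M-Po)),'cap-post',np.hypot(*(cc-Po)),'angle closed',ang(M-Po),'now',ang(cc-Po),'arm',ang(cc-Po)-ang(M-Po), 'ptr',ang(o[5]-cc) if o[5] is not None else 0,'cap',ang(o[5]-cc)-ang(cc-Po))
f=lambda x,y:(275+x*170/800,110+y*170/800)
for nm,x,y,z in(('pinhead',520,227,.080),('peg',128,383,.103),('notchA',628,193,.05),('notchB',628,262,.05),('birdtop',270,262,.143)):
    u,v=f(x,y); print(nm,ray("top",u,v,z),'depth',P[int(round(v)),int(round(u))])
for nm,z0,z1,r in(('wheel',.054,.062,.12),):
    c0=ray("top",*f(262,258),.058)
    m=(P[...,2]>z0)&(P[...,2]<z1)&(np.hypot(P[...,0]-c0[0],P[...,1]-c0[1])<.106);m&=~((P[...,1]<c0[1]-.06))|(np.hypot(P[...,0]-c0[0],P[...,1]-c0[1])<.09)
    print(nm,c0,cv2.minEnclosingCircle(P[m][:,:2].astype(np.float32)))
m=(I.max(2)<60); 
# notch block & lamp heights
m=(P[...,2]>.040)&(P[...,2]<.058)&(P[...,1]<c0[1]-.14)&(P[...,1]>c0[1]-.22)&(abs(P[...,0]-c0[0])<.04)
print('notch block',P[m].mean(0),P[m].min(0),P[m].max(0))
h=(P[...,2]>.022)&(P[...,2]<.045)&(I.min(2)>100);v,u=np.nonzero(h);s=(u>430)&(u<480)&(v>210)&(v<300)
Q=P[v[s],u[s]];print('lamp',np.median(Q[:,2]),cv2.minAreaRect(Q[:,:2].astype(np.float32)))
b=((I.max(2)<52)&(abs(P[...,2])<.012)).astype(np.uint8);b[:, :415]=0;b[:,495:]=0;b[:205]=0
v,u=np.nonzero(b);print('mat',cv2.minAreaRect(P[v,u][:,:2].astype(np.float32)))
E
```

```text
A mouth [0.6046 0.2751] post [0.5506 0.2717] 0.06689926820009917 cap [0.5684 0.3175] (np.float64(0.09139561881320875), array([0.5701, 0.3228]), (0.5701669454574585, 0.32310783863067627), 0.025958502665162086, np.int64(427), array([0.5607, 0.3344]), np.int64(26))
  d mouth-post 0.05413695400954558 cap-post 0.05466315743624145 angle closed 0.06238389402083266 now 1.2059342685374388 arm 1.1435503745166062 ptr 2.2492620724654127 cap 1.0433278039279739
B mouth [0.4235 0.2395] post [0.4765 0.2556] 0.06678804122101183 cap [0.477 0.196] (np.float64(0.09132771704230487), array([0.4775, 0.2006]), (0.4775681495666504, 0.20104295015335083), 0.025435056537389755, np.int64(433), array([0.4911, 0.1999]), np.int64(23))
  d mouth-post 0.055362763407281156 cap-post 0.054963438585253044 angle closed -2.846553311396931 now -1.552970278568185 arm 1.293583032828746 ptr -0.05146075888838314 cap 1.5015095196798018
C mouth [ 0.5809 -0.3185] post [ 0.5282 -0.3221] 0.06491117056021552 cap [ 0.5355 -0.2633] (np.float64(0.09079804000167864), array([ 0.5361, -0.266 ]), (0.5355505347251892, -0.2668517231941223), 0
[... 309 characters left out ...]
6237 -0.1338  0.0814]
peg [0.5512 0.0383 0.103 ] depth [0.5521 0.0389 0.1013]
notchA [ 0.6443 -0.1858  0.05  ] depth [ 0.6445 -0.1851  0.0486]
notchB [ 0.6125 -0.1856  0.05  ] depth [ 0.6122 -0.1852  0.0468]
birdtop [ 0.5982 -0.0227  0.143 ] depth [ 0.5991 -0.022   0.1327]
wheel [ 0.6125 -0.0187  0.058 ] ((0.6133279800415039, -0.01907907798886299), 0.09995675086975098)
notch block [ 0.6298 -0.1851  0.0485] [ 0.6096 -0.2111  0.04  ] [ 0.6512 -0.1627  0.0542]
lamp 0.03242967902292923 ((0.41754692792892456, -0.2967882454395294), (0.025494461879134178, 0.1511760950088501), 84.7294921875)
mat ((0.42379507422447205, -0.2934216856956482), (0.1189010739326477, 0.2119290828704834), 76.57827758789062)
```

```bash
r='0'; python3 -m handwheel '[0.159,0.2,-0.05,0,0,0.047,0.159,0.2,-0.05,0,0,0.047,0.159,0.2,-0.05,0,0,0.047,0.159,0.2,-0.05,0,0,0.047]' 1 30
python3 -m handwheel '[0.159,0.2,-0.05,0,0,0.047,0.159,0.2,-0.05,0,0,0.047,0.159,0.2,-0.05,0,0,0.047,0.159,0.2,-0.05,0,0,0.047]'
python3 -m handwheel '[0.159,0.2,-0.05,0,0,0.047,0.159,0.2,-0.05,0,0,0.047,0.159,0.2,-0.05,0,0,0.047,0.159,0.2,-0.05,0,0,0.047,0,0,0,0,0,0]'
python3 -c "
from plant import ctrl
from scipy.spatial.transform import Rotation as R
s=ctrl.get_state();print(s['time'],s['eef_pos'],s['qpos'],R.from_quat(s['tcp_rot']).as_matrix())"
```

```text
time: 0.43
eef_pos: [0.3461, -0.5053, 0.2193]
tcp_rot: [0.943, 0.332, 0.0, -0.001]
contact_force: [1.2, 0.1, 0.4]
opening: 1.0
finger_force: 0.0
time: 0.77
eef_pos: [0.4417, -0.385, 0.1895]
tcp_rot: [0.884, 0.468, -0.0, -0.0]
contact_force: [0.2, 0.6, -0.4]
opening: 1.001
finger_force: 0.0
time: 1.18
eef_pos: [0.5383, -0.2608, 0.1579]
tcp_rot: [0.804, 0.595, 0.001, -0.002]
contact_force: [-0.9, 0.1, -0.5]
opening: 1.002
finger_force: 0.0
1.1833 [ 0.53833911 -0.26084542  0.1578658 ] [-0.62163485  0.21298303  1.84281058  0.0027495   1.09003501 -0.32603366] [[ 0.2925398   0.95625121 -0.00202256]
 [ 0.95624634 -0.2925289   0.00444774]
 [ 0.0036615  -0.00323521 -0.99998806]]
```

```bash
python3 -m handwheel '[0,0,0,0,0,0,0,0,0,0,0,0]'; python3 -m handwheel '[0,0,-0.1,0,0,0,0,0,-0.1,0,0,0,0,0,0,0,0,0,0,0,0,0,0,0]'
```

```text
time: 1.35
eef_pos: [0.5363, -0.2667, 0.16]
tcp_rot: [0.806, 0.592, -0.0, -0.0]
contact_force: [-0.0, -1.5, 0.2]
opening: 1.001
finger_force: 0.0
time: 1.68
eef_pos: [0.5353, -0.2678, 0.1297]
tcp_rot: [0.807, 0.591, -0.0, -0.001]
contact_force: [0.1, -0.3, -0.1]
opening: 0.998
finger_force: 0.0
```

```bash
python3 -m handwheel '[0,0.007,-0.09,0,0,0,0,0,-0.09,0,0,0,0,0,-0.08,0,0,0,0,0,0,0,0,0]'; python3 -m handwheel '[0,0,0,0,0,0,0,0,0,0,0,0,0,0,0,0,0,0,0,0,0,0,0,0,0,0,0,0,0,0]' 0.3 40;python3 -m handwheel '[0,0,0,0,0,0,0,0,0,0,0,0]'
```

```text
time: 2.02
eef_pos: [0.5344, -0.2646, 0.0875]
tcp_rot: [0.806, 0.591, -0.001, -0.003]
contact_force: [-0.9, 0.1, -0.2]
opening: 1.004
finger_force: 0.0
time: 2.43
eef_pos: [0.537, -0.2661, 0.0923]
tcp_rot: [0.806, 0.591, 0.0, 0.001]
contact_force: [-1.0, -0.2, 1.1]
opening: 0.541
finger_force: 41.0
time: 2.6
eef_pos: [0.537, -0.2661, 0.0923]
tcp_rot: [0.806, 0.591, 0.0, 0.001]
contact_force: [-0.3, 0.8, 3.9]
opening: 0.547
finger_force: 41.1
```

```bash
cat >> h.py <<'E'
def arc(P,C,M,n):
    "pivot, cap now, mouth: circular deltas in units"
    P,C,M=map(np.array,(P,C,M)); a=C-P;b=M-P
    t0,t1=np.arctan2(a[1],a[0]),np.arctan2(b[1],b[0]); d=(t1-t0+np.pi)%(2*np.pi)-np.pi
    th=t0+d*np.linspace(0,1,n+1); r=np.linspace(np.hypot(*a),np.hypot(*b),n+1)
    Q=P+np.c_[r*np.cos(th),r*np.sin(th)]
    print('angle',d,'turn/row',d/n/(np.pi/2)); print(np.round(np.diff(Q,axis=0)/.15,3).tolist())
E
python3 -c "
from h import *
arc((.5262,-.3205),(.537,-.2661),(.5809,-.3185),15)"
```

```text
angle -1.3382684020179132 turn/row -0.056797875030624716
[[0.032, -0.008], [0.031, -0.011], [0.03, -0.014], [0.029, -0.016], [0.027, -0.019], [0.025, -0.021], [0.023, -0.023], [0.021, -0.025], [0.019, -0.027], [0.016, -0.028], [0.014, -0.03], [0.011, -0.031], [0.008, -0.032], [0.005, -0.032], [0.002, -0.032]]
```

```bash
python3 -m handwheel '[0.032,-0.008,0,0,0,-0.057,0.031,-0.011,0,0,0,-0.057,0.03,-0.014,0,0,0,-0.057,0.029,-0.016,0,0,0,-0.057,0.027,-0.019,0,0,0,-0.057]'
python3 -m handwheel '[0.025,-0.021,0,0,0,-0.057,0.023,-0.023,0,0,0,-0.057,0.021,-0.025,0,0,0,-0.057,0.019,-0.027,0,0,0,-0.057,0.016,-0.028,0,0,0,-0.057]'
python3 -m handwheel '[0.014,-0.03,0,0,0,-0.057,0.011,-0.031,0,0,0,-0.057,0.008,-0.032,0,0,0,-0.057,0.005,-0.032,0,0,0,-0.057,0.002,-0.032,0,0,0,-0.057]'
python3 -m handwheel '[0,0,0,0,0,0,0,0,0,0,0,0]'
```

```text
time: 3.02
eef_pos: [0.5601, -0.2752, 0.0923]
tcp_rot: [0.918, 0.396, 0.001, -0.0]
contact_force: [1.8, 3.6, 3.5]
opening: 0.544
finger_force: 41.3
time: 3.43
eef_pos: [0.5772, -0.2935, 0.0924]
tcp_rot: [0.983, 0.182, 0.003, -0.0]
contact_force: [7.7, 5.1, 1.4]
opening: 0.543
finger_force: 41.1
time: 3.85
eef_pos: [0.5846, -0.3175, 0.0927]
tcp_rot: [0.999, -0.042, 0.006, 0.0]
contact_force: [10.3, 4.0, -0.7]
opening: 0.547
finger_force: 41.1
time: 4.02
eef_pos: [0.5846, -0.3182, 0.0926]
tcp_rot: [0.999, -0.04, 0.006, 0.001]
contact_force: [10.6, 1.6, -1.8]
opening: 0.537
finger_force: 41.4
```

```bash
python3 -m handwheel '[-0.01,-0.02,0,0,0,-0.055,-0.01,-0.01,0,0,0,-0.055,0,0,0,0,0,-0.055,0,0,0,0,0,-0.055,0,0,0,0,0,-0.055]'
python3 -m handwheel '[0,0,0,0,0,-0.055,0,0,0,0,0,-0.055,0,0,0,0,0,-0.055,0,0,0,0,0,-0.055,0,0,0,0,0,-0.055]'
python3 -m handwheel '[0,0,0,0,0,-0.05,0,0,0,0,0,-0.05,0,0,0,0,0,-0.05,0,0,0,0,0,-0.03,0,0,0,0,0,0]'; python3 -c "
from h import *
s=ctrl.get_state();print(s['wrist_torque'],s['qpos'][5],s['contact_force'])"
```

```text
time: 4.43
eef_pos: [0.5808, -0.3242, 0.0926]
tcp_rot: [0.967, -0.254, 0.005, 0.001]
contact_force: [7.7, -3.5, -2.0]
opening: 0.546
finger_force: 41.6
time: 4.85
eef_pos: [0.5804, -0.3242, 0.0926]
tcp_rot: [0.89, -0.455, 0.005, 0.0]
contact_force: [7.7, -1.8, -1.1]
opening: 0.545
finger_force: 41.7
time: 5.27
eef_pos: [0.5801, -0.3239, 0.0925]
tcp_rot: [0.818, -0.575, 0.004, -0.001]
contact_force: [6.5, -1.0, -1.6]
opening: 0.544
finger_force: 41.8
[-0.23852851 -0.95460608  0.04680748] 2.133555011461269 [ 6.53275325 -1.04509396 -1.5576984 ]
```

```bash
python3 -m handwheel '[0,-0.01,0,0,0,-0.05,0,-0.01,0,0,0,-0.05,0,-0.01,0,0,0,-0.05,0,0,0,0,0,-0.05,0,0,0,0,0,0]'; python3 -c "
from h import *
s=ctrl.get_state();print(s['wrist_torque'],s['qpos'][5],s['contact_force'])"
```

```text
time: 5.68
eef_pos: [0.5786, -0.3279, 0.0924]
tcp_rot: [0.718, -0.696, 0.002, -0.0]
contact_force: [2.3, -0.2, 3.0]
opening: 0.546
finger_force: 42.1
[-0.10354431 -0.24912853  0.02317972] 2.441482878730526 [ 2.2896088  -0.20821863  2.97278339]
```

```bash
python3 -m handwheel '[0,0,0,0,0,0,0,0,0,0,0,0,0,0,0,0,0,0]' 1
python3 -m handwheel '[0,0,0.2,0,0,0,0,0,0.2,0,0,0,0,0,0.2,0,0,0,0,0,0.12,0,0,0,-0.1,0.2,0,0,0,0.07]'
python3 -m handwheel '[-0.1,0.2,0,0,0,0.073,-0.1,0.2,0,0,0,0.073,-0.1,0.2,0,0,0,0.073,-0.1,0.2,0,0,0,0.073,-0.05,0.2,0,0,0,0.073]'
python3 -m handwheel '[0,0.2,0,0,0,0.073,0,0.2,0,0,0,0.073,0,0.2,0,0,0,0.073,0,0.2,0,0,0,0.073,0,0.2,0,0,0,0.073]'
python3 -m handwheel '[0,0,0,0,0,0.073,0,0,0,0,0,0.073,0,0,0,0,0,0.073,0,0,0,0,0,0.073,0,0,0,0,0,0.073]'
python3 - <<'E'
from meas import *
I,D=shot("top");cv2.imwrite("pics/t1.png",I);np.save("t1.npy",D)
cv2.imwrite("pics/c1.png",cv2.resize(I[140:300,400:500],(500,580)[:2] and (500,800))[:600])
np.set_printoptions(precision=4,suppress=True)
print(caps("top",I,D,[(.58,-.322)]))
s=ctrl.get_state();print(s['eef_pos'],s['qpos'])
E
```

```text
time: 5.93
eef_pos: [0.5767, -0.3268, 0.0905]
tcp_rot: [0.719, -0.695, -0.001, 0.0]
contact_force: [0.4, 0.2, -0.7]
opening: 0.935
finger_force: 0.0
time: 6.35
eef_pos: [0.5656, -0.3024, 0.2059]
tcp_rot: [0.755, -0.655, 0.007, 0.0]
contact_force: [0.4, 0.2, 0.9]
opening: 1.001
finger_force: 0.0
time: 6.77
eef_pos: [0.4928, -0.1456, 0.1985]
tcp_rot: [0.911, -0.412, -0.001, -0.0]
contact_force: [0.3, 1.0, -0.0]
opening: 0.997
finger_force: 0.0
time: 7.18
eef_pos: [0.4941, 0.0043, 0.199]
tcp_rot: [0.991, -0.137, -0.0, -0.0]
contact_force: [0.5, -0.1, 0.1]
opening: 0.999
finger_force: 0.0
time: 7.6
eef_pos: [0.4943, 0.0031, 0.1988]
tcp_rot: [0.989, 0.149, -0.001, -0.0]
contact_force: [0.3, -0.0, 0.7]
opening: 0.996
finger_force: 0.0
[(np.float64(0.09070002880146616), array([ 0.578 , -0.3245]), (0.5790243148803711, -0.325373113155365), 0.025337936356663704, np.int64(444), array([ 0.5922, -0.33  ]), np.int64(34))]
[0.4944 0.003  0.1988] [-0.1995 -0.0669  2.0595 -0.0001  1.1502  1.0694]
```

View pics/c1.png

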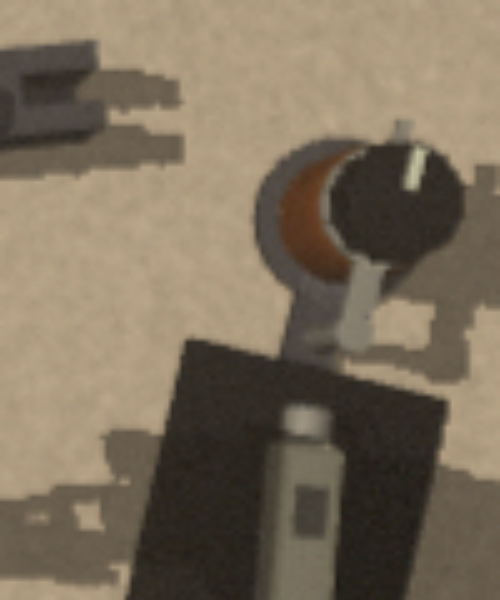

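```bash
python3 -m handwheel '[0,0.066,0,0,0,0.072,0,0.066,0,0,0,0.072,0,0.066,0,0,0,0.072,0,0.066,0,0,0,0.072,0,0.066,0,0,0,0.072]'
python3 -m handwheel '[0,0.066,0,0,0,0.072,0,0.066,0,0,0,0.072,0,0.066,0,0,0,0.072,0,0.066,0,0,0,0.072,0,0.066,0,0,0,0.072]'
python3 -m handwheel '[0,0.066,0,0,0,0.072,0,0.066,0,0,0,0.072,0,0.066,0,0,0,0.072,0,0.066,0,0,0,0.072,0,0.066,0,0,0,0.072]'
python3 -m handwheel '[-0.023,0.066,0,0,0,0.072,-0.023,0.066,0,0,0,0.072,-0.023,0.066,0,0,0,0.072,-0.023,0.066,0,0,0,0.072,-0.023,0.066,0,0,0,0.072]'
python3 -m handwheel '[0,0,-0.1,0,0,0,0,0,-0.1,0,0,0,0,0,-0.1,0,0,0,0,0,0,0,0,0,0,0,0,0,0,0]'
python3 - <<'E'
from h import *
s=ctrl.get_state();print(s['eef_pos'],s['qpos'])
P,C,M=np.array((.4765,.2556)),np.array((.4775,.2008)),np.array((.4235,.2395))
arc(P,C,M,15)
E
```

```text
time: 8.07
eef_pos: [0.4944, 0.0527, 0.1989]
tcp_rot: [0.909, 0.417, -0.0, -0.0]
contact_force: [-0.2, 0.3, 0.7]
opening: 1.001
finger_force: 0.0
time: 8.48
eef_pos: [0.4944, 0.1022, 0.1989]
tcp_rot: [0.756, 0.654, -0.0, -0.0]
contact_force: [-0.6, 0.6, -0.2]
opening: 1.002
finger_force: 0.0
time: 8.9
eef_pos: [0.4945, 0.1517, 0.1989]
tcp_rot: [0.544, 0.839, -0.0, -0.0]
contact_force: [-0.1, -0.5, 0.0]
opening: 1.0
finger_force: 0.0
time: 9.32
eef_pos: [0.4771, 0.2011, 0.1989]
tcp_rot: [0.288, 0.958, -0.0, -0.0]
contact_force: [0.9, -0.4, -0.2]
opening: 1.003
finger_force: 0.0
time: 9.73
eef_pos: [0.4768, 0.2006, 0.1533]
tcp_rot: [0.29, 0.957, -0.001, -0.001]
contact_force: [0.2, -0.3, 0.6]
opening: 0.998
finger_force: 0.0
[0.47675753 0.20058561 0.15329431] [ 2.01922996e-01  4.40382767e-02  2.04047392e+00 -2.58543594e-05
  1.06005240e+00 -7.79861975e-01]
angle -1.2941272835811477 turn/row -0.05492446777920711
[[-0.032, 0.001], [-0.031, 0.003], [-0.031, 0.006], [-0.03, 0.009], [-0.03, 0.011], [-0.029, 0.014], [-0.027, 0.016], [-0.026, 0.018], [-0.024, 0.021], [-0.022, 0.023], [-0.02, 0.024], [-0.018, 0.026], [-0.016, 0.028], [-0.013, 0.029], [-0.011, 0.03]]
```

```bash
python3 -m handwheel '[0.003,0,-0.14,0,0,0,0,0,-0.14,0,0,0,0,0,-0.13,0,0,0,0,0,0,0,0,0,0,0,0,0,0,0]'
python3 -m handwheel '[0,0,0,0,0,0,0,0,0,0,0,0,0,0,0,0,0,0,0,0,0,0,0,0,0,0,0,0,0,0]' 0.3 40;python3 -m handwheel '[0,0,0,0,0,0,0,0,0,0,0,0]'
python3 -m handwheel '[-0.032,0.001,0,0,0,-0.055,-0.031,0.003,0,0,0,-0.055,-0.031,0.006,0,0,0,-0.055,-0.03,0.009,0,0,0,-0.055,-0.03,0.011,0,0,0,-0.055]'
python3 -m handwheel '[-0.029,0.014,0,0,0,-0.055,-0.027,0.016,0,0,0,-0.055,-0.026,0.018,0,0,0,-0.055,-0.024,0.021,0,0,0,-0.055,-0.022,0.023,0,0,0,-0.055]'
python3 -m handwheel '[-0.02,0.024,0,0,0,-0.055,-0.018,0.026,0,0,0,-0.055,-0.016,0.028,0,0,0,-0.055,-0.013,0.029,0,0,0,-0.055,-0.011,0.03,0,0,0,-0.055]'
python3 -m handwheel '[-0.005,0.02,0,0,0,0,0,0,0,0,0,0]'
```

```text
time: 10.15
eef_pos: [0.478, 0.2007, 0.093]
tcp_rot: [0.29, 0.957, -0.0, -0.0]
contact_force: [0.3, 0.1, 0.4]
opening: 0.996
finger_force: 0.0
time: 10.57
eef_pos: [0.4793, 0.2006, 0.0948]
tcp_rot: [0.289, 0.957, 0.0, 0.001]
contact_force: [-2.0, -2.4, 5.6]
opening: 0.543
finger_force: 40.5
time: 10.73
eef_pos: [0.4793, 0.2006, 0.0948]
tcp_rot: [0.289, 0.957, 0.0, 0.001]
contact_force: [-0.9, -3.9, 5.6]
opening: 0.544
finger_force: 40.5
time: 11.15
eef_pos: [0.4565, 0.2045, 0.0948]
tcp_rot: [0.49, 0.872, 0.0, 0.002]
contact_force: [0.3, -5.5, 5.6]
opening: 0.543
finger_force: 41.1
time: 11.57
eef_pos: [0.4365, 0.2183, 0.0947]
tcp_rot: [0.665, 0.747, -0.001, 0.001]
contact_force: [-2.2, -5.4, 10.0]
opening: 0.543
finger_force: 41.3
time: 11.98
eef_pos: [0.4243, 0.2395, 0.0947]
tcp_rot: [0.81, 0.587, -0.0, 0.0]
contact_force: [-4.3, -3.0, 9.6]
opening: 0.545
finger_force: 41.4
time: 12.15
eef_pos: [0.4242, 0.2411, 0.095]
tcp_rot: [0.808, 0.589, -0.001, 0.003]
contact_force: [-2.2, -11.2, 10.4]
opening: 0.543
finger_force: 41.5
```

```bash
python3 -m handwheel '[0,0,0,0,0,-0.055,0,0,0,0,0,-0.055,0,0,0,0,0,-0.055,0,0,0,0,0,-0.055,0,0,0,0,0,-0.055]'
T='import plant;s=plant.ctrl.get_state();print("TQ",s["wrist_torque"][2],s["qpos"][5])'; python3 -c "$T"
python3 -m handwheel '[0,0,0,0,0,-0.055,0,0,0,0,0,-0.055,0,0,0,0,0,-0.055,0,0,0,0,0,-0.055,0,0,0,0,0,-0.055]';python3 -c "$T"
python3 -m handwheel '[0,0,0,0,0,-0.055,0,0,0,0,0,-0.055,0,0,0,0,0,-0.055,0,0,0,0,0,-0.055,0,0,0,0,0,-0.055]';python3 -c "$T"
python3 -m handwheel '[0,0,0,0,0,-0.055,0,0,0,0,0,-0.05,0,0,0,0,0,-0.02,0,0,0,0,0,0]';python3 -c "$T"
```

```text
time: 12.57
eef_pos: [0.424, 0.2405, 0.0948]
tcp_rot: [0.916, 0.401, -0.001, 0.003]
contact_force: [-4.3, -10.3, 10.5]
opening: 0.544
finger_force: 41.5
TQ 0.09422806428665642 1.0611902574388024
time: 12.98
eef_pos: [0.4239, 0.2405, 0.0947]
tcp_rot: [0.981, 0.195, -0.001, 0.003]
contact_force: [-3.3, -11.0, 11.0]
opening: 0.543
finger_force: 41.6
TQ 0.0588799619839264 1.4931791154694467
time: 13.4
eef_pos: [0.4239, 0.2406, 0.0947]
tcp_rot: [1.0, -0.02, -0.0, 0.003]
contact_force: [-3.3, -9.2, 11.2]
opening: 0.543
finger_force: 41.6
TQ 0.12157176662584745 1.9251396589290408
time: 13.73
eef_pos: [0.424, 0.242, 0.0947]
tcp_rot: [0.993, -0.116, 0.0, 0.001]
contact_force: [-3.2, -5.1, 8.8]
opening: 0.544
finger_force: 41.4
TQ 0.32254005683769904 2.117337893595698
```

```bash
python3 -m handwheel '[0,0,0,0,0,0,0,0,0,0,0,0,0,0,0,0,0,0]' 1
python3 -m handwheel '[0,0,0.2,0,0,0,0,0,0.2,0,0,0,0,0,0.2,0,0,0,0,0,0.1,0,0,0,0,0,0,0,0,0.07]'
python3 -m handwheel '[0.051,0.0285,0,0,0,0.069,0.051,0.0285,0,0,0,0.069,0.051,0.0285,0,0,0,0.069,0.051,0.0285,0,0,0,0.069,0.051,0.0285,0,0,0,0.069]'
python3 -m handwheel '[0.051,0.0285,0,0,0,0.069,0.051,0.0285,0,0,0,0.069,0.051,0.0285,0,0,0,0.069,0.051,0.0285,0,0,0,0.069,0.051,0.0285,0,0,0,0.069]'
python3 -m handwheel '[0.051,0.0285,0,0,0,0.069,0.051,0.0285,0,0,0,0.069,0.051,0.0285,0,0,0,0.069,0.051,0.0285,0,0,0,0.069,0.051,0.0285,0,0,0,0.069]'
python3 -m handwheel '[0.051,0.0285,0,0,0,0.069,0.051,0.0285,0,0,0,0.069,0.051,0.0285,0,0,0,0.069,0.051,0.0285,0,0,0,0.069,0,0,0,0,0,0]'
python3 - <<'E'
from meas import *
np.set_printoptions(precision=4,suppress=True)
I,D=shot("top");cv2.imwrite("pics/t2.png",I);np.save("t2.npy",D)
cv2.imwrite("pics/c2.png",cv2.resize(I[140:280,140:260],(514,600),interpolation=cv2.INTER_CUBIC))
s=ctrl.get_state();print(s['eef_pos'],s['qpos'])
arc((.5506,.2717),(.5701,.3229),(.6046,.2751),14)
E
```

```text
time: 13.98
eef_pos: [0.4234, 0.2429, 0.0929]
tcp_rot: [0.993, -0.117, 0.0, -0.0]
contact_force: [0.2, 0.2, -0.4]
opening: 0.941
finger_force: 0.0
time: 14.4
eef_pos: [0.4258, 0.2438, 0.2027]
tcp_rot: [0.998, -0.061, 0.004, -0.002]
contact_force: [-1.1, 0.0, 0.1]
opening: 1.004
finger_force: 0.0
time: 14.82
eef_pos: [0.4618, 0.2644, 0.1975]
tcp_rot: [0.978, 0.21, -0.0, -0.0]
contact_force: [-0.1, -0.3, 0.3]
opening: 1.002
finger_force: 0.0
time: 15.23
eef_pos: [0.5, 0.2858, 0.1973]
tcp_rot: [0.886, 0.464, -0.0, -0.0]
contact_force: [-0.0, 0.3, 0.7]
opening: 1.002
finger_force: 0.0
time: 15.65
eef_pos: [0.5383, 0.3072, 0.1973]
tcp_rot: [0.729, 0.684, -0.0, -0.0]
contact_force: [-0.8, 0.9, 0.4]
opening: 0.999
finger_force: 0.0
time: 16.07
eef_pos: [0.5695, 0.3244, 0.1973]
tcp_rot: [0.567, 0.824, 0.0, -0.0]
contact_force: [0.9, -0.8, -0.6]
opening: 1.0
finger_force: 0.0
[0.5688 0.3242 0.1972] [0.3631 0.2878 1.6746 0.0003 1.1798 0.0011]
angle -1.1440186336350886 turn/row -0.052021777294931536
[[0.027, -0.012], [0.026, -0.014], [0.025, -0.016], [0.023, -0.018], [0.022, -0.02], [0.02, -0.022], [0.018, -0.023], [0.016, -0.025], [0.014, -0.026], [0.012, -0.027], [0.01, -0.028], [0.007, -0.029], [0.005, -0.029], [0.003, -0.029]]
```

View pics/c2.png

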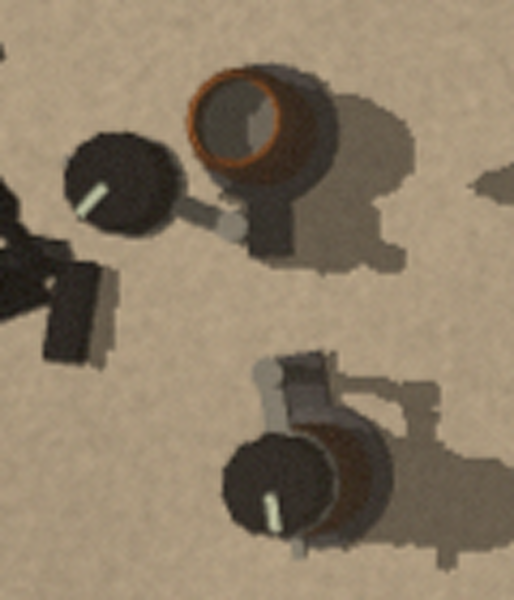

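```bash
python3 -m handwheel '[0.004,-0.008,-0.18,0,0,0,0,0,-0.18,0,0,0,0,0,-0.18,0,0,0,0,0,-0.16,0,0,0,0,0,0,0,0,0]'
python3 -m handwheel '[0,0,0,0,0,0,0,0,0,0,0,0,0,0,0,0,0,0,0,0,0,0,0,0,0,0,0,0,0,0]' 0.3 40;python3 -m handwheel '[0,0,0,0,0,0,0,0,0,0,0,0]'
python3 -m handwheel '[0.027,-0.012,0,0,0,-0.052,0.026,-0.014,0,0,0,-0.052,0.025,-0.016,0,0,0,-0.052,0.023,-0.018,0,0,0,-0.052,0.022,-0.02,0,0,0,-0.052]'
python3 -m handwheel '[0.02,-0.022,0,0,0,-0.052,0.018,-0.023,0,0,0,-0.052,0.016,-0.025,0,0,0,-0.052,0.014,-0.026,0,0,0,-0.052,0.012,-0.027,0,0,0,-0.052]'
python3 -m handwheel '[0.01,-0.028,0,0,0,-0.052,0.007,-0.029,0,0,0,-0.052,0.005,-0.029,0,0,0,-0.052,0.003,-0.029,0,0,0,-0.052,0,0,0,0,0,0]'
python3 -m handwheel '[0,-0.015,0,0,0,0,0,0,0,0,0,0]'
```

```text
time: 16.53
eef_pos: [0.5648, 0.321, 0.0861]
tcp_rot: [0.569, 0.823, -0.005, -0.004]
contact_force: [-1.1, -0.1, -1.3]
opening: 0.998
finger_force: 0.0
time: 16.95
eef_pos: [0.5708, 0.3234, 0.0959]
tcp_rot: [0.568, 0.823, 0.002, 0.001]
contact_force: [-1.1, 0.1, 4.3]
opening: 0.542
finger_force: 40.8
time: 17.12
eef_pos: [0.5709, 0.3234, 0.0958]
tcp_rot: [0.568, 0.823, 0.002, 0.001]
contact_force: [-0.6, -0.3, 6.8]
opening: 0.543
finger_force: 40.9
time: 17.53
eef_pos: [0.5895, 0.3115, 0.0959]
tcp_rot: [0.724, 0.69, 0.002, 0.001]
contact_force: [-0.5, 0.2, 5.7]
opening: 0.543
finger_force: 41.0
time: 17.95
eef_pos: [0.602, 0.2929, 0.0959]
tcp_rot: [0.849, 0.529, 0.003, 0.001]
contact_force: [1.0, 0.5, 4.8]
opening: 0.544
finger_force: 40.9
time: 18.37
eef_pos: [0.606, 0.2752, 0.0959]
tcp_rot: [0.923, 0.384, 0.003, 0.0]
contact_force: [1.7, 0.6, 5.1]
opening: 0.54
finger_force: 40.9
time: 18.53
eef_pos: [0.606, 0.2748, 0.0959]
tcp_rot: [0.923, 0.385, 0.005, -0.001]
contact_force: [2.6, 5.1, 5.1]
opening: 0.544
finger_force: 40.9
```

```bash
T='import plant;s=plant.ctrl.get_state();print("TQ",s["wrist_torque"][2],s["qpos"][5])'
python3 -m handwheel '[0,-0.012,0,0,0,-0.055,0,0,0,0,0,-0.055,0,0,0,0,0,-0.055,0,0,0,0,0,-0.055,0,0,0,0,0,-0.055]';python3 -c "$T"
python3 -m handwheel '[0,0,0,0,0,-0.055,0,0,0,0,0,-0.055,0,0,0,0,0,-0.055,0,0,0,0,0,-0.055,0,0,0,0,0,-0.055]';python3 -c "$T"
python3 -m handwheel '[0,0,0,0,0,-0.05,0,0,0,0,0,-0.04,0,0,0,0,0,-0.04,0,0,0,0,0,0]';python3 -c "$T"
```

```text
time: 18.95
eef_pos: [0.6059, 0.2742, 0.096]
tcp_rot: [0.984, 0.177, 0.005, -0.003]
contact_force: [2.1, 7.2, 5.1]
opening: 0.543
finger_force: 40.9
TQ 0.11665406131982707 1.4838473274156492
time: 19.37
eef_pos: [0.6059, 0.274, 0.096]
tcp_rot: [0.999, -0.038, 0.004, -0.003]
contact_force: [2.2, 7.1, 3.7]
opening: 0.538
finger_force: 41.0
TQ 0.0776444866166332 1.91576240522716
time: 19.7
eef_pos: [0.6059, 0.274, 0.0961]
tcp_rot: [0.99, -0.139, 0.003, -0.004]
contact_force: [2.0, 7.0, 5.0]
opening: 0.544
finger_force: 40.9
TQ 0.015281383130933975 2.118282646813269
```

```bash
T='import plant;s=plant.ctrl.get_state();print("TQ",s["wrist_torque"],s["qpos"][5])'
python3 -m handwheel '[0,0,0,0,0,-0.04,0,0,0,0,0,-0.04,0,0,0,0,0,-0.04,0,0,0,0,0,0]';python3 -c "$T"
python3 -m handwheel '[0,0,0,0,0,-0.04,0,0,0,0,0,-0.04,0,0,0,0,0,-0.02,0,0,0,0,0,0]';python3 -c "$T"
```

```text
time: 20.03
eef_pos: [0.6062, 0.273, 0.096]
tcp_rot: [0.973, -0.231, 0.004, -0.003]
contact_force: [3.5, 5.0, 4.5]
opening: 0.542
finger_force: 40.9
TQ [ 0.61778105 -0.46540541  0.03073736] 2.3060883442133098
time: 20.37
eef_pos: [0.6061, 0.2711, 0.0959]
tcp_rot: [0.952, -0.305, 0.003, -0.001]
contact_force: [3.3, 0.9, 5.5]
opening: 0.543
finger_force: 41.0
TQ [-0.23143861 -0.25393955  0.3076833 ] 2.4614077659160936
```

```bash
python3 -m handwheel '[0,0,0,0,0,0,0,0,0,0,0,0,0,0,0,0,0,0]' 1
python3 -m handwheel '[0,0,0.2,0,0,0,0,0,0.2,0,0,0,0,0,0.2,0,0,0,0,0,0.1,0,0,0,0,0,0,0,0,0.069]'
python3 -m handwheel '[0.006,-0.135,0,0,0,0.069,0.006,-0.135,0,0,0,0.069,0.006,-0.135,0,0,0,0.069,0.006,-0.135,0,0,0,0.069,0.006,-0.135,0,0,0,0.069]' >/dev/null
python3 -m handwheel '[0.006,-0.135,0,0,0,0.069,0.006,-0.135,0,0,0,0.069,0.006,-0.135,0,0,0,0.069,0.006,-0.135,0,0,0,0.069,0.006,-0.135,0,0,0,0.069]' >/dev/null
python3 -m handwheel '[0.006,-0.135,0,0,0,0.069,0.006,-0.135,0,0,0,0.069,0.006,-0.135,0,0,0,0.069,0.006,-0.135,0,0,0,0.069,0.006,-0.135,0,0,0,0.069]' >/dev/null
python3 -m handwheel '[0.006,-0.135,0,0,0,0.069,0.006,-0.135,0,0,0,0.069,0.006,-0.135,0,0,0,0.069,0.006,-0.135,0,0,0,0.069,0.006,-0.135,0,0,0,0.069]' 
python3 -m handwheel '[0,0,0,0,0,0,0,0,0,0,0,0]' 
python3 - <<'E'
from meas import *
np.set_printoptions(precision=4,suppress=True)
I,D=shot("top");cv2.imwrite("pics/t3.png",I);np.save("t3.npy",D)
S,_=shot("scene");cv2.imwrite("pics/s3.png",S)
a=cv2.resize(I[140:280,150:250],(428,600),interpolation=cv2.INTER_CUBIC)
b=cv2.resize(S[165:275,390:510],(372,341),interpolation=cv2.INTER_CUBIC)
c=cv2.resize(S[165:275,140:230],(310,379),interpolation=cv2.INTER_CUBIC)[:259]
b2=np.vstack([b,np.pad(c,((0,0),(0,62),(0,0)))])
cv2.imwrite("pics/c3.png",np.hstack([a,b2]))
s=ctrl.get_state();print(s['eef_pos'],s['qpos'])
E
```

```text
time: 20.62
eef_pos: [0.6026, 0.2707, 0.092]
tcp_rot: [0.952, -0.306, -0.001, 0.001]
contact_force: [-0.4, -0.1, 0.8]
opening: 0.939
finger_force: 0.0
time: 21.03
eef_pos: [0.6055, 0.2716, 0.2031]
tcp_rot: [0.967, -0.253, 0.003, -0.002]
contact_force: [1.4, 0.5, -0.6]
opening: 0.998
finger_force: 0.0
time: 22.7
eef_pos: [0.6208, -0.1348, 0.1968]
tcp_rot: [0.675, 0.738, -0.0, -0.001]
contact_force: [0.1, 0.4, 0.1]
opening: 0.997
finger_force: 0.0
time: 22.87
eef_pos: [0.6209, -0.1346, 0.1969]
tcp_rot: [0.679, 0.735, -0.0, -0.001]
contact_force: [1.0, -0.5, -0.6]
opening: 1.0
finger_force: 0.0
[ 0.6211 -0.1332  0.1971] [-0.371   0.2473  1.7245  0.0005  1.1715 -0.4529]
```

View pics/c3.png

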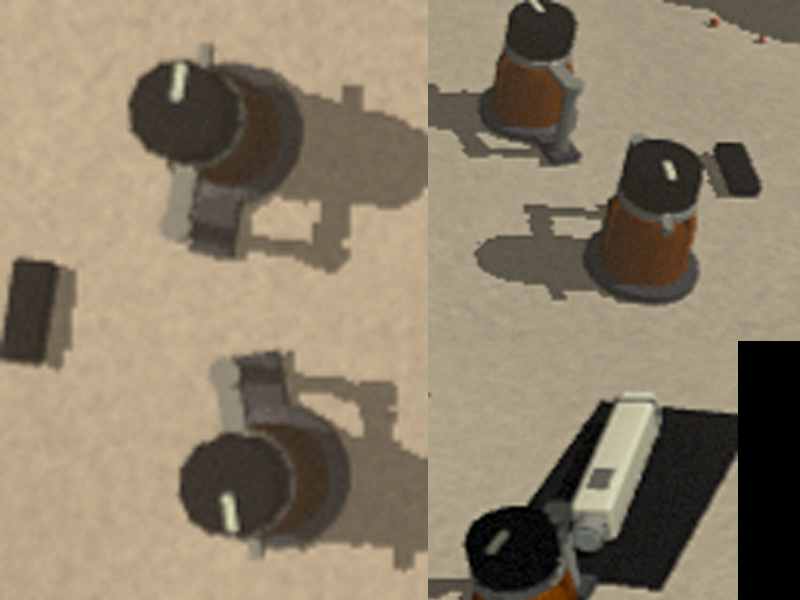

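```bash
python3 - <<'E'
from meas import *
np.set_printoptions(precision=4,suppress=True)
I=cv2.imread("pics/t3.png");D=np.load("t3.npy")
I1=cv2.imread("pics/t1.png");D1=np.load("t1.npy")
an=lambda d:np.arctan2(d[1],d[0])
def go(k,I,D,post,tong,e0,e1,est):
    p=ray("top",*post,.066);t=ray("top",*tong,.0645);a=ray("top",*e0,.092);b=ray("top",*e1,.092)
    o=caps("top",I,D,[est])[0]
    print(k,'post',p[:2],'cap',o[1],o[2],'strap',an(t-p),an(o[1]-p[:2]),'pointer',an(b-a),an(o[5]-o[2]),'dist',np.hypot(*(o[1]-p[:2])),np.hypot(*(t-p)[:2]))
go('A',I,D,(190.9,191.8),(198.4,152.8),(191.8,162.9),(192.8,155.2),(.605,.272))
go('B',I,D,(202.8,226.8),(209.8,268.3),(202.8,256),(204.4,263.7),(.424,.242))
go('C',I1,D1,(471.2,205.6),(480.6,165.6),(481.6,178),(483.8,169.5),(.579,-.3245))
E
```

```text
A post [0.5521 0.279 ] cap [0.6052 0.2711] (0.6065236926078796, 0.2721989154815674) strap -0.15680651065808687 -0.14699187331395724 pointer -0.10088532742519472 0.2400035055454516 dist 0.05364176802780561 0.08535583566445915
B post [0.4778 0.2513] cap [0.4239 0.2413] (0.4237207770347595, 0.2423209398984909) strap -2.9513800772520775 -2.9572513623230026 pointer -2.9073860660215236 -3.133305232035135 dist 0.05486773221901555 0.08878588299166182
C post [ 0.5266 -0.3127] cap [ 0.578  -0.3245] (0.5790243148803711, -0.325373113155365) strap -0.24716973651566174 -0.2269021042414796 pointer -0.2645020697597921 -0.3394382133720956 dist 0.05275696321814962 0.08709658109336087
```

```bash
python3 -m handwheel '[0.012,0,-0.2,0,0,0,0,0,-0.2,0,0,0,0,0,-0.2,0,0,0,0,0,-0.17,0,0,0,0,0,0,0,0,0]'
python3 -m handwheel '[0,0,0,0,0,0,0,0,0,0,0,0]'
python3 -m handwheel '[0,0,0,0,0,0,0,0,0,0,0,0,0,0,0,0,0,0,0,0,0,0,0,0,0,0,0,0,0,0]' 0.1 40;python3 -m handwheel '[0,0,0,0,0,0,0,0,0,0,0,0,0,0,0,0,0,0]'
```

```text
time: 23.38
eef_pos: [0.6189, -0.131, 0.0754]
tcp_rot: [0.677, 0.736, -0.002, -0.006]
contact_force: [-1.9, 0.8, -1.1]
opening: 1.0
finger_force: 0.0
time: 23.55
eef_pos: [0.6244, -0.1336, 0.084]
tcp_rot: [0.677, 0.736, 0.0, 0.001]
contact_force: [-0.1, -0.3, 0.2]
opening: 0.996
finger_force: 0.0
time: 23.97
eef_pos: [0.624, -0.1343, 0.0832]
tcp_rot: [0.677, 0.736, 0.001, 0.001]
contact_force: [10.8, 1.3, 6.8]
opening: 0.299
finger_force: 7.2
time: 24.22
eef_pos: [0.6243, -0.1343, 0.0834]
tcp_rot: [0.677, 0.736, 0.001, 0.001]
contact_force: [1.0, 0.4, 2.8]
opening: 0.285
finger_force: 39.5
```

```bash
python3 -m handwheel '[0,0,0.07,0,0,0,0,0,0.09,0,0,0,0,0,0.09,0,0,0,0,0,0.09,0,0,0,0,0,0.08,0,0,0]'
python3 -m handwheel '[0,0,0.02,0,0,0,0,0,0,0,0,0,0,0,0,0,0,0]'
python3 - <<'E'
from meas import *
np.set_printoptions(precision=4,suppress=True)
S,Ds=shot("scene");cv2.imwrite("pics/s4.png",S)
cv2.imwrite("pics/c4.png",cv2.resize(S[150:300,190:340],(600,600),interpolation=cv2.INTER_CUBIC))
s=ctrl.get_state();print(s['eef_pos'],s['opening'])
n=(.6291,-.1933,.05);p=proj("scene",n);print('notch px',p,'crop',(p[0]-190)*4,(p[1]-150)*4)
E
```

```text
time: 24.63
eef_pos: [0.6223, -0.1339, 0.1457]
tcp_rot: [0.677, 0.736, -0.001, -0.001]
contact_force: [0.0, 0.1, 0.0]
opening: 0.282
finger_force: 40.5
time: 24.88
eef_pos: [0.6226, -0.1339, 0.1479]
tcp_rot: [0.677, 0.736, -0.0, -0.001]
contact_force: [0.5, -0.6, -0.8]
opening: 0.286
finger_force: 40.5
[ 0.6224 -0.1338  0.1473] 0.28223732067186774
notch px (np.float64(232.81633165211355), np.float64(250.22194307131443)) crop 171.2653266084542 400.8877722852577
```

View pics/c4.png

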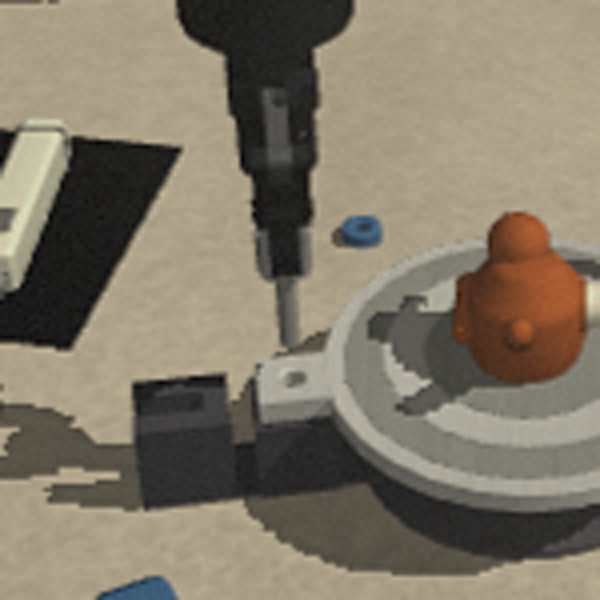

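```bash
python3 -m handwheel '[0.01,-0.1,0,0,0,0,0.01,-0.1,0,0,0,0,0.01,-0.1,0,0,0,0,0.007,-0.099,0,0,0,0,0,0,0,0,0,0]'
python3 -m handwheel '[0,0,0,0,0,0,0,0,-0.07,0,0,0,0,0,-0.07,0,0,0,0,0,0,0,0,0,0,0,0,0,0,0]'
python3 -m handwheel '[0,0,-0.04,0,0,0,0,0,-0.04,0,0,0,0,0,-0.04,0,0,0,0,0,0,0,0,0]'
python3 - <<'E'
from meas import *
for n in("top","scene"):
    S,_=shot(n);cv2.imwrite(f"pics/{n}5.png",S)
    if n=="scene": b=cv2.resize(S[190:290,200:300],(400,400),interpolation=cv2.INTER_CUBIC)
    else: a=cv2.resize(S[110:210,360:460],(400,400),interpolation=cv2.INTER_CUBIC)
cv2.imwrite("pics/c5.png",np.hstack([a,b]))
E
```

```text
time: 25.35
eef_pos: [0.629, -0.198, 0.1482]
tcp_rot: [0.678, 0.735, -0.0, 0.001]
contact_force: [-0.2, -1.2, -0.8]
opening: 0.283
finger_force: 40.5
time: 25.77
eef_pos: [0.6278, -0.1927, 0.1251]
tcp_rot: [0.677, 0.736, -0.001, -0.002]
contact_force: [0.7, -0.5, -1.0]
opening: 0.283
finger_force: 40.5
time: 26.1
eef_pos: [0.6291, -0.1935, 0.108]
tcp_rot: [0.677, 0.736, 0.001, 0.0]
contact_force: [2.1, -0.3, -2.7]
opening: 0.285
finger_force: 40.4
```

View pics/c5.png

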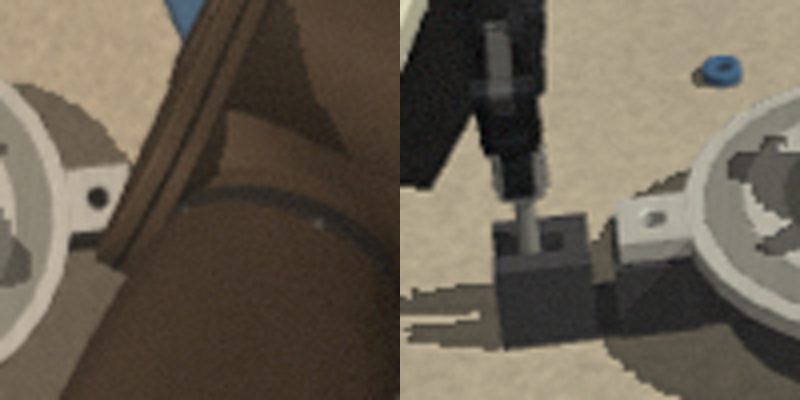

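```bash
python3 -m handwheel '[0,0,-0.05,0,0,0,0,0,-0.05,0,0,0,0,0,-0.05,0,0,0,0,0,0,0,0,0]'
python3 -m handwheel '[0,0,-0.05,0,0,0,0,0,-0.008,0,0,0,0,0,0,0,0,0,0,0,0,0,0,0]'
```

```text
time: 26.53
eef_pos: [0.6292, -0.1938, 0.0852]
tcp_rot: [0.677, 0.736, 0.001, 0.0]
contact_force: [4.8, -0.4, -3.0]
opening: 0.283
finger_force: 40.3
time: 26.87
eef_pos: [0.6293, -0.1939, 0.0777]
tcp_rot: [0.677, 0.736, 0.0, 0.001]
contact_force: [5.3, -0.8, -3.8]
opening: 0.282
finger_force: 40.2
```

```bash
python3 -m handwheel '[0.008,0,-0.01,0,0,0,0,0,-0.006,0,0,0,0,0,0,0,0,0,0,0,0,0,0,0]'
python3 -m handwheel '[0,0,0,0,0,0,0,0,0,0,0,0,0,0,0,0,0,0,0,0,0,0,0,0]' 1 
python3 -m handwheel '[0,0,0.1,0,0,0,0,0,0.2,0,0,0,0,0,0.2,0,0,0,0,0,0.2,0,0,0,0,0,0,0,0,0]'
python3 -m handwheel '[-0.27,0,0,0,0,0,-0.2,0,0,0,0,0,0,0,0,0,0,0,0,0,0,0,0,0]'
python3 - <<'E'
from meas import *
np.set_printoptions(precision=4,suppress=True)
for n in("top","scene"):
    S,D=shot(n);cv2.imwrite(f"pics/{n}6.png",S)
    if n=="scene": b=cv2.resize(S[190:290,200:300],(400,400),interpolation=cv2.INTER_CUBIC)
    else:
        a=cv2.resize(S[110:210,360:460],(400,400),interpolation=cv2.INTER_CUBIC)
        P=cloud(n,D)
    P=cloud(n,D);m=(P[...,2]>.064)&(P[...,2]<.078)&(np.hypot(P[...,0]-.629,P[...,1]+.193)<.03);Q=P[m]
    print(n,m.sum(),Q.mean(0),np.median(Q[:,2]),cv2.minEnclosingCircle(Q[:,:2].astype(np.float32)))
cv2.imwrite("pics/c6.png",np.hstack([a,b]))
E
```

```text
time: 27.2
eef_pos: [0.6295, -0.1938, 0.0755]
tcp_rot: [0.677, 0.736, -0.0, -0.001]
contact_force: [0.8, 0.5, 0.3]
opening: 0.282
finger_force: 40.6
time: 27.53
eef_pos: [0.6298, -0.1939, 0.0757]
tcp_rot: [0.677, 0.736, -0.0, -0.0]
contact_force: [0.5, -0.2, -0.4]
opening: 0.837
finger_force: 0.0
time: 27.95
eef_pos: [0.6339, -0.1956, 0.1908]
tcp_rot: [0.677, 0.736, 0.002, 0.007]
contact_force: [0.4, -0.7, 0.8]
opening: 1.001
finger_force: 0.0
time: 28.28
eef_pos: [0.5583, -0.1937, 0.1811]
tcp_rot: [0.678, 0.735, -0.0, -0.0]
contact_force: [0.1, -0.6, -0.2]
opening: 1.001
finger_force: 0.0
top 78 [ 0.6302 -0.1891  0.0707] 0.07064249565338226 ((0.628912627696991, -0.1932450383901596), 0.013180697336792946)
scene 132 [ 0.6331 -0.1942  0.0708] 0.07191253020915254 ((0.630142331123352, -0.19392657279968262), 0.013385600410401821)
```

View pics/c6.png

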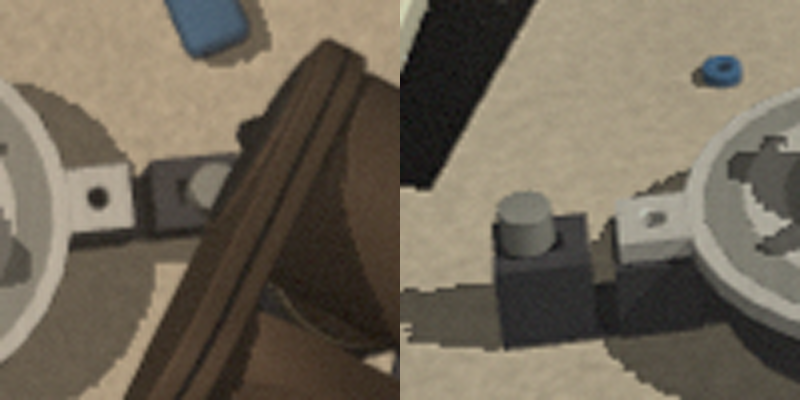

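```bash
python3 -m handwheel '[-0.002,0.074,0,0,0,-0.073,-0.002,0.074,0,0,0,-0.073,-0.002,0.074,0,0,0,-0.073,-0.002,0.074,0,0,0,-0.073,-0.002,0.074,0,0,0,-0.073]' 1 40 >/dev/null
python3 -m handwheel '[-0.002,0.074,0,0,0,-0.073,-0.002,0.074,0,0,0,-0.073,-0.002,0.074,0,0,0,-0.073,-0.002,0.074,0,0,0,-0.073,-0.002,0.074,0,0,0,-0.073]' >/dev/null
python3 -m handwheel '[-0.002,0.074,0,0,0,-0.073,-0.002,0.074,0,0,0,-0.073,-0.002,0.074,0,0,0,-0.073,-0.002,0.074,0,0,0,-0.073,-0.002,0.074,0,0,0,-0.073]' >/dev/null
python3 -m handwheel '[-0.002,0.074,0,0,0,-0.073,-0.002,0.074,0,0,0,-0.073,-0.002,0.074,0,0,0,-0.073,-0.002,0.074,0,0,0,-0.073,-0.002,0.074,0,0,0,-0.073]' >/dev/null
python3 -m handwheel '[-0.002,0.074,0,0,0,-0.073,0,0,0,0,0,0,0,0,0,0,0,0]'
python3 - <<'E'
from h import *
s=ctrl.get_state();print(s['qpos'],s['eef_pos'])
A=np.array((.6133,-.0190));r=np.array((.5512,.0383))-A
th=np.arctan2(r[1],r[0])+np.linspace(0,1.76,26);Q=A+.085*np.c_[np.cos(th),np.sin(th)]
print(np.round(np.diff(Q,axis=0)/.15,3).tolist(),1.76/25/1.5708)
E
```

```text
time: 30.3
eef_pos: [0.5543, 0.0396, 0.1813]
tcp_rot: [0.931, -0.366, 0.001, -0.0]
contact_force: [0.6, -0.4, -0.2]
opening: 1.003
finger_force: 0.0
[-1.11148028e-01  9.22712115e-02  1.93287601e+00 -2.99008487e-04
  1.11508686e+00  2.20950867e+00] [0.55432041 0.03959767 0.18134734]
[[-0.026, -0.03], [-0.024, -0.032], [-0.021, -0.034], [-0.019, -0.035], [-0.017, -0.036], [-0.014, -0.037], [-0.011, -0.038], [-0.009, -0.039], [-0.006, -0.039], [-0.003, -0.04], [-0.0, -0.04], [0.003, -0.04], [0.005, -0.04], [0.008, -0.039], [0.011, -0.038], [0.014, -0.038], [0.016, -0.036], [0.019, -0.035], [0.021, -0.034], [0.023, -0.032], [0.026, -0.031], [0.028, -0.029], [0.03, -0.027], [0.031, -0.025], [0.033, -0.022]] 0.04481792717086835
```

```bash
python3 -m handwheel '[-0.02,-0.008,-0.15,0,0,0,0,0,-0.15,0,0,0,0,0,-0.15,0,0,0,0,0,-0.12,0,0,0,0,0,0,0,0,0]'
python3 -m handwheel '[0,0,0,0,0,0,0,0,0,0,0,0,0,0,0,0,0,0,0,0,0,0,0,0,0,0,0,0,0,0]' 0 40;python3 -m handwheel '[0,0,0,0,0,0,0,0,0,0,0,0,0,0,0,0,0,0]'
```

```text
time: 30.72
eef_pos: [0.5478, 0.0376, 0.0912]
tcp_rot: [0.93, -0.367, -0.004, 0.001]
contact_force: [-0.3, 0.6, -0.7]
opening: 1.001
finger_force: 0.0
time: 31.13
eef_pos: [0.5511, 0.0379, 0.0966]
tcp_rot: [0.93, -0.368, 0.001, -0.0]
contact_force: [-0.1, -0.4, 0.3]
opening: 0.301
finger_force: 0.0
time: 31.38
eef_pos: [0.5511, 0.0381, 0.0965]
tcp_rot: [0.93, -0.368, 0.001, -0.0]
contact_force: [-0.7, 1.3, 5.3]
opening: 0.172
finger_force: 39.4
```

Peg gripped (opening ≈15 mm). Turn the wheel.

```bash
python3 -m handwheel '[-0.026,-0.03,0,0,0,0.045,-0.024,-0.032,0,0,0,0.045,-0.021,-0.034,0,0,0,0.045,-0.019,-0.035,0,0,0,0.045,-0.017,-0.036,0,0,0,0.045]'
python3 -m handwheel '[-0.014,-0.037,0,0,0,0.045,-0.011,-0.038,0,0,0,0.045,-0.009,-0.039,0,0,0,0.045,-0.006,-0.039,0,0,0,0.045,-0.003,-0.04,0,0,0,0.045]'
python3 -m handwheel '[0,-0.04,0,0,0,0.045,0.003,-0.04,0,0,0,0.045,0.005,-0.04,0,0,0,0.045,0.008,-0.039,0,0,0,0.045,0.011,-0.038,0,0,0,0.045]'
python3 -m handwheel '[0.014,-0.038,0,0,0,0.045,0.016,-0.036,0,0,0,0.045,0.019,-0.035,0,0,0,0.045,0.021,-0.034,0,0,0,0.045,0.023,-0.032,0,0,0,0.045]'
```

```text
time: 31.8
eef_pos: [0.5349, 0.0131, 0.0965]
tcp_rot: [0.98, -0.198, 0.001, -0.0]
contact_force: [-0.4, 1.1, 5.4]
opening: 0.174
finger_force: 39.7
time: 32.22
eef_pos: [0.5283, -0.0162, 0.0965]
tcp_rot: [1.0, -0.022, 0.001, -0.0]
contact_force: [-0.9, 1.1, 6.4]
opening: 0.169
finger_force: 39.8
time: 32.63
eef_pos: [0.5322, -0.046, 0.0965]
tcp_rot: [0.988, 0.154, 0.0, 0.0]
contact_force: [-2.1, 0.0, 5.7]
opening: 0.172
finger_force: 39.8
time: 33.05
eef_pos: [0.5462, -0.0726, 0.0965]
tcp_rot: [0.946, 0.325, -0.0, 0.0]
contact_force: [-1.8, -1.0, 6.7]
opening: 0.172
finger_force: 39.8
```

```bash
python3 -m handwheel '[0.026,-0.031,0,0,0,0.045,0.028,-0.029,0,0,0,0.045,0.03,-0.027,0,0,0,0.045,0.031,-0.025,0,0,0,0.045]'
python3 -m handwheel '[0.02,-0.012,0,0,0,0.02,0,0,0,0,0,0]'
```

```text
time: 33.38
eef_pos: [0.5636, -0.0894, 0.0965]
tcp_rot: [0.89, 0.455, 0.0, 0.001]
contact_force: [-1.6, 0.1, 5.7]
opening: 0.167
finger_force: 39.8
time: 33.55
eef_pos: [0.5658, -0.091, 0.0965]
tcp_rot: [0.884, 0.468, -0.001, -0.001]
contact_force: [-3.3, -0.1, 9.0]
opening: 0.17
finger_force: 40.1
```

```bash
python3 -m handwheel '[0.02,-0.013,0,0,0,0.02,0,0,0,0,0,0]'; python3 -m handwheel '[0.02,-0.013,0,0,0,0.02,0,0,0,0,0,0]'
```

```text
time: 33.72
eef_pos: [0.5661, -0.0909, 0.0964]
tcp_rot: [0.876, 0.482, -0.004, -0.005]
contact_force: [-13.9, 5.6, 16.3]
opening: 0.17
finger_force: 41.3
time: 33.88
eef_pos: [0.5663, -0.0908, 0.0962]
tcp_rot: [0.868, 0.496, -0.006, -0.009]
contact_force: [-21.4, 10.8, 23.4]
opening: 0.176
finger_force: 43.2
```

```bash
python3 -m handwheel '[0,0,0,0,0,0,0,0,0,0,0,0,0,0,0,0,0,0,0,0,0,0,0,0]' 1
python3 -m handwheel '[0,0,0.15,0,0,0,0,0,0.2,0,0,0,0,0,0.2,0,0,0,0,0,0.2,0,0,0,-0.1,0.15,0,0,0,0]'
python3 -m handwheel '[-0.2,0.2,0,0,0,0,-0.2,0.2,0,0,0,0,-0.1,0.2,0,0,0,0,0,0,0,0,0,0,0,0,0,0,0,0]'
cat > lamp.py <<'E'
from meas import *
np.set_printoptions(precision=4,suppress=True)
def lamp(n):
    I,D=shot(n);P=cloud(n,D)
    m=((P[...,2]>.022)&(P[...,2]<.045)&(I.min(2)>95)&(P[...,0]>.3)&(P[...,0]<.53)&(P[...,1]<-.2)&(P[...,1]>-.4)).astype(np.uint8)
    k,L,S,_=cv2.connectedComponentsWithStats(m);j=1+np.argmax(S[1:,4]);v,u=np.nonzero(L==j)
    Q=np.array([ray(n,a,b,.034)[:2] for a,b in zip(u,v)],np.float32)
    r=cv2.minAreaRect(Q);q=Q-Q.mean(0);w=np.linalg.svd(q.T@q)[0][:,0];w*=np.sign(w[0])
    print(n,'lamp rect',r,'mean',Q.mean(0),'yaw',np.arctan2(w[1],w[0]),len(Q));return I,D,P
E
python3 - <<'E'
from lamp import *
I,D,P=lamp("top");cv2.imwrite("pics/t7.png",I)
S,Ds=shot("scene");cv2.imwrite("pics/s7.png",S)
w=(I.min(2)>150)&(P[...,2]>.06)&(np.hypot(P[...,0]-.613,P[...,1]+.019)<.06);print('patch',w.sum(),P[w].mean(0) if w.any() else 0)
c=ray("top",315,195,.103)
m=(P[...,2]>.094)&(P[...,2]<.112)&(np.hypot(P[...,0]-.567,P[...,1]+.09)<.025);print('peg',m.sum(),P[m].mean(0))
b=((I.max(2)<52)&(abs(P[...,2])<.012)).astype(np.uint8);b[:, :415]=0;b[:,495:]=0;b[:205]=0
v,u=np.nonzero(b);Q=np.array([ray("top",a,bb,.004)[:2] for a,bb in zip(u,v)],np.float32);print('mat',cv2.minAreaRect(Q))
cv2.imwrite("pics/c7.png",np.hstack([cv2.resize(I[130:310,270:500],(460,360)),cv2.resize(S[150:330,180:350],(340,360))]))
E
```

```text
time: 34.22
eef_pos: [0.572, -0.0945, 0.0949]
tcp_rot: [0.869, 0.495, -0.0, 0.0]
contact_force: [0.0, 0.6, 0.7]
opening: 0.729
finger_force: 0.0
time: 34.63
eef_pos: [0.5624, -0.0757, 0.2158]
tcp_rot: [0.869, 0.494, 0.005, 0.006]
contact_force: [0.5, -0.0, 1.0]
opening: 1.001
finger_force: 0.0
time: 35.05
eef_pos: [0.4825, 0.0181, 0.2076]
tcp_rot: [0.868, 0.496, 0.0, 0.0]
contact_force: [-0.1, -0.4, -0.9]
opening: 1.001
finger_force: 0.0
top lamp rect ((0.49134939908981323, -0.30695676803588867), (0.028319621458649635, 0.05548356473445892), 84.43482208251953) mean [ 0.4904 -0.3059] yaw -0.09088308 239
patch 69 [ 0.62   -0.0102  0.0661]
peg 48 [ 0.5652 -0.0892  0.1018]Traceback (most recent call last):
  File "<stdin>", line 8, in <module>
  File "h.py", line 7, in ray
    c,f=K(n); R=np.array(c["R"]);t=np.array(c["t"])
        ~^^^
  File "h.py", line 5, in K
    c=imaging.get_calibration(n); f=200/np.tan(np.radians(c["fovy"])/2); return c,f
ValueError: time passes only in moves, steps and waits
```

```bash
python3 - <<'E'
import re
s=open('h.py').read()
s=s.replace('''def K(n):
    c=imaging''','''import functools
@functools.lru_cache(None)
def K(n):
    c=imaging''')
open('h.py','w').write(s)
E
python3 - <<'E'
from lamp import *
I=cv2.imread("pics/t7.png");S=cv2.imread("pics/s7.png")
S,Ds=shot("scene");cv2.imwrite("pics/s7.png",S)
cv2.imwrite("pics/c7.png",np.hstack([cv2.resize(I[130:310,270:500],(460,360)),cv2.resize(S[150:330,150:320],(340,360))]))
E
```

```text
(no output)
```

View pics/c7.png

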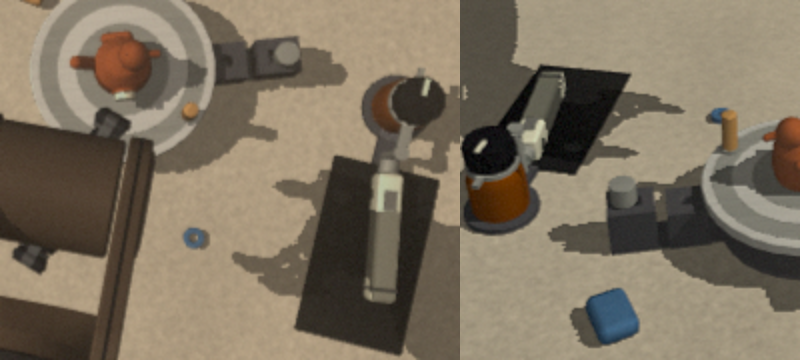

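```bash
python3 - <<'E'
from lamp import *
I=cv2.imread("pics/t7.png")
hsv=cv2.cvtColor(I,cv2.COLOR_BGR2HSV)
m=((I.max(2)>75)).astype(np.uint8)
# inside mat polygon region only
poly=np.array([[434,210],[488,222],[470,304],[420,292]]);k=np.zeros_like(m);cv2.fillPoly(k,[poly],1)
m&=k
n,L,S,_=cv2.connectedComponentsWithStats(m)
for j in range(1,n):
    if S[j,4]>100:
        v,u=np.nonzero(L==j);Q=np.array([ray("top",a,b,.034)[:2] for a,b in zip(u,v)],np.float32)
        q=Q-Q.mean(0);w=np.linalg.svd(q.T@q)[0][:,0];w*=np.sign(w[0]);print(S[j],cv2.minAreaRect(Q),Q.mean(0),'yaw',np.arctan2(w[1],w[0]))
c=np.zeros_like(m);b=((I.max(2)<52)).astype(np.uint8);cv2.fillPoly(c,[np.array([[432,205],[492,218],[475,312],[412,298]])],1)
b|=m; b&=c
v,u=np.nonzero(b);Q=np.array([ray("top",a,bb,.004)[:2] for a,bb in zip(u,v)],np.float32);print('mat',cv2.minAreaRect(Q))
for nm,p in(('noseL',(270+378/2,130+160/2)),('noseR',(270+398/2,130+160/2))): print(nm,ray("top",*p,.02))
for p in((333,157),(438,180),(402,353),(296,327)): print('matcorner',ray("top",270+p[0]/2,130+p[1]/2,.004)[:2])
for p in((374,172),(404,172),(396,300),(366,299)): print('lampcorner',ray("top",270+p[0]/2,130+p[1]/2,.034)[:2])
E
```

```text
[452 216  20  66 908] ((0.43657469749450684, -0.30081281065940857), (0.033487897366285324, 0.13856521248817444), 84.92283630371094) [ 0.4373 -0.3022] yaw -0.07617467
mat ((0.4171106815338135, -0.28873586654663086), (0.12244457751512527, 0.19723501801490784), 77.2860336303711)
noseL [ 0.5193 -0.3006  0.02  ]
noseR [ 0.5194 -0.3224  0.02  ]
matcorner [ 0.523  -0.2554]
matcorner [ 0.4982 -0.3711]
matcorner [ 0.308  -0.3286]
matcorner [ 0.3348 -0.2131]
lampcorner [ 0.5057 -0.2921]
lampcorner [ 0.5059 -0.3242]
lampcorner [ 0.3691 -0.3137]
lampcorner [ 0.3697 -0.2819]
```

```bash
python3 -m handwheel '[-0.014,-0.215,0,0,0,-0.071,-0.014,-0.215,0,0,0,-0.071,-0.014,-0.215,0,0,0,-0.071,-0.014,-0.215,0,0,0,-0.071,-0.014,-0.215,0,0,0,-0.071]' 1 60
python3 -m handwheel '[-0.014,-0.215,0,0,0,-0.071,-0.014,-0.215,0,0,0,-0.071,-0.014,-0.215,0,0,0,-0.071,-0.014,-0.215,0,0,0,-0.071,-0.014,-0.215,0,0,0,-0.071]'
python3 -m handwheel '[0,0,-0.2,0,0,0,0,0,-0.2,0,0,0,0,0,-0.2,0,0,0,0,0,0,0,0,0,0,0,0,0,0,0]'
python3 - <<'E'
from h import *
I,D=shot("top");cv2.imwrite("pics/t8.png",I)
s=ctrl.get_state();print(s['eef_pos'],s['qpos'],s['tcp_rot'])
E
```

```text
time: 35.62
eef_pos: [0.4727, -0.147, 0.2078]
tcp_rot: [0.972, 0.234, 0.0, 0.0]
contact_force: [0.9, -0.0, -0.6]
opening: 0.998
finger_force: 0.0
time: 36.03
eef_pos: [0.4616, -0.3087, 0.2075]
tcp_rot: [0.999, -0.043, -0.0, 0.0]
contact_force: [0.5, -0.1, 0.1]
opening: 1.001
finger_force: 0.0
time: 36.45
eef_pos: [0.4609, -0.3056, 0.1158]
tcp_rot: [0.999, -0.04, -0.002, -0.002]
contact_force: [1.1, -0.8, 1.0]
opening: 0.999
finger_force: 0.0
[ 0.46223831 -0.30643493  0.11805879] [-7.68346476e-01  1.72329767e-01  1.97292682e+00 -7.29800022e-05
  9.96523470e-01  8.82454441e-01] [ 9.99200803e-01 -3.99718180e-02 -9.03190697e-05 -3.95091961e-05]
```

```bash
python3 -m handwheel '[0,0.01,-0.15,0,0,0,0,0,-0.15,0,0,0,0,0,-0.15,0,0,0,0,0,-0.1,0,0,0,0,0,0,0,0,0]'
python3 -m handwheel '[0,0,-0.04,0,0,0,0,0,0,0,0,0]'
python3 -m handwheel '[0,0,0,0,0,0,0,0,0,0,0,0,0,0,0,0,0,0,0,0,0,0,0,0,0,0,0,0,0,0]' 0.1 60;python3 -m handwheel '[0,0,0,0,0,0,0,0,0,0,0,0,0,0,0,0,0,0]'
```

```text
time: 36.92
eef_pos: [0.4619, -0.3038, 0.0346]
tcp_rot: [0.999, -0.039, -0.001, -0.001]
contact_force: [-0.7, 0.7, -0.0]
opening: 1.002
finger_force: 0.0
time: 37.08
eef_pos: [0.4633, -0.305, 0.0309]
tcp_rot: [0.999, -0.039, 0.001, 0.001]
contact_force: [-0.0, 0.1, 0.5]
opening: 1.002
finger_force: 0.0
time: 37.5
eef_pos: [0.4627, -0.3047, 0.0303]
tcp_rot: [0.999, -0.039, 0.001, 0.001]
contact_force: [3.1, -0.7, 1.5]
opening: 0.315
finger_force: 59.8
time: 37.75
eef_pos: [0.4626, -0.3046, 0.0303]
tcp_rot: [0.999, -0.039, 0.001, 0.001]
contact_force: [-0.8, 0.4, 5.0]
opening: 0.318
finger_force: 60.3
```

```bash
python3 -m handwheel '[0,0,0.03,0,0,0,-0.1,0.008,0.03,0,0,0,-0.1,0.008,0.03,0,0,0,0,0,0.1,0,0,0,0,0,0.1,0,0,0]'
python3 -m handwheel '[0,0,0.1,0,0,0,0,0,0.1,0,0,0,0,0,0,0,0,0,0.02,0.2,0,0,0,0.012,0.02,0.2,0,0,0,0.012]'
python3 -m handwheel '[0.02,0.2,0,0,0,0.012,0.02,0.2,0,0,0,0.012,0.02,0.2,0,0,0,0.012,0.02,0.2,0,0,0,0.012,0.02,0.2,0,0,0,0.012]'
python3 -m handwheel '[0.02,0.2,0,0,0,0.012,0.02,0.18,0,0,0,0.012,0,0,0,0,0,0,0,0,0,0,0,0,0,0,0,0,0,0]'
python3 - <<'E'
from h import *
I,D=shot("top");cv2.imwrite("pics/t9.png",I);S,Ds=shot("scene");cv2.imwrite("pics/s9.png",S)
s=ctrl.get_state();print(s['eef_pos'],s['qpos'],s['tcp_rot'])
cv2.imwrite("pics/c9.png",np.hstack([cv2.resize(I[130:310,240:440],(400,360)),cv2.resize(S[120:300,220:420],(400,360))]))
E
```

```text
time: 38.17
eef_pos: [0.4301, -0.2998, 0.0712]
tcp_rot: [0.999, -0.04, -0.002, -0.002]
contact_force: [0.1, -0.9, -1.1]
opening: 0.324
finger_force: 59.5
time: 38.58
eef_pos: [0.4378, -0.2415, 0.1021]
tcp_rot: [1.0, -0.022, -0.0, -0.0]
contact_force: [0.9, 0.4, -1.9]
opening: 0.315
finger_force: 59.6
time: 39.0
eef_pos: [0.452, -0.0895, 0.1013]
tcp_rot: [1.0, 0.027, -0.001, -0.001]
contact_force: [0.6, -0.1, -0.4]
opening: 0.315
finger_force: 59.6
time: 39.42
eef_pos: [0.4585, -0.0344, 0.1018]
tcp_rot: [0.999, 0.046, -0.001, -0.0]
contact_force: [0.1, -0.3, -1.3]
opening: 0.313
finger_force: 59.7
[ 0.45885882 -0.03521316  0.10227404] [-2.97552897e-01 -8.59684201e-03  2.20226237e+00 -1.96929481e-04
  9.48554172e-01  1.18391050e+00] [ 9.99000002e-01  4.47089704e-02 -3.22185035e-04 -2.98579380e-05]
```

View pics/c9.png

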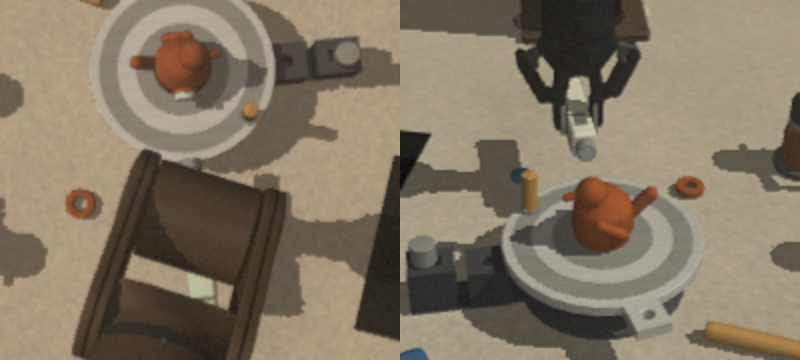

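```bash
python3 - <<'E'
from h import *
print('tip',ray("top",336,210.5,.091),'patch top edge',ray("top",331.5,178.3,.095))
# tip centre across two views: scene lens front centre
for z in(.085,.088,.091,.094): print(z,ray("scene",313.2,195.8,z))
print('bird/axis px',proj("scene",(.613,-.019,.143)))
# lamp body top axis in top view
a=ray("top",240+199/2,130+288/2,.106);b=ray("top",240+192/2,130+165/2,.1);print(a,b,np.arctan2((b-a)[1],(b-a)[0]))
E
```

```text
tip [ 0.5133691  -0.03052463  0.091     ] patch top edge [ 0.57914703 -0.02089595  0.095     ]
0.085 [ 0.50395549 -0.02902079  0.085     ]
0.088 [ 0.50833716 -0.02934251  0.088     ]
0.091 [ 0.51271884 -0.02966423  0.091     ]
0.094 [ 0.51710051 -0.02998596  0.094     ]
bird/axis px (np.float64(322.7423069554434), np.float64(202.79246966965786))
[ 0.38625625 -0.03818549  0.106     ] [ 0.50894794 -0.03050903  0.1       ] 0.062485572641340456
```

```bash
python3 -m handwheel '[0.01,0.012,-0.016,0,0,0.003,0,0,0,0,0,0,0,0,0,0,0,0,0,0,0,0,0,0,0,0,0,0,0,0]'
for i in 1 2 3 4 5 6 7; do python3 -m handwheel '[0,0,0,0,0,0,0,0,0,0,0,0,0,0,0,0,0,0,0,0,0,0,0,0,0,0,0,0,0,0]' | sed -n 1,3p; done
```

```text
time: 39.93
eef_pos: [0.4606, -0.0329, 0.1003]
tcp_rot: [0.999, 0.047, 0.0, 0.0]
contact_force: [1.1, 0.2, -0.3]
opening: 0.314
finger_force: 59.7
time: 40.35
eef_pos: [0.4606, -0.0326, 0.1004]
tcp_rot: [0.999, 0.048, 0.0, 0.0]
time: 40.77
eef_pos: [0.4606, -0.0327, 0.1003]
tcp_rot: [0.999, 0.048, -0.0, -0.0]
time: 41.18
eef_pos: [0.4606, -0.0327, 0.1003]
tcp_rot: [0.999, 0.048, 0.0, 0.0]
time: 41.6
eef_pos: [0.4606, -0.0327, 0.1003]
tcp_rot: [0.999, 0.048, -0.0, -0.0]
time: 42.02
eef_pos: [0.4606, -0.0327, 0.1003]
tcp_rot: [0.999, 0.048, -0.0, -0.0]
time: 42.43
eef_pos: [0.4606, -0.0327, 0.1003]
tcp_rot: [0.999, 0.048, -0.0, -0.0]
time: 42.85
eef_pos: [0.4606, -0.0327, 0.1003]
tcp_rot: [0.999, 0.048, 0.0, 0.0]
```

```bash
python3 -m handwheel '[-0.013,-0.193,0,0,0,-0.018,-0.013,-0.193,0,0,0,-0.018,-0.013,-0.193,0,0,0,-0.018,-0.013,-0.193,0,0,0,-0.018,-0.013,-0.193,0,0,0,-0.018]'
python3 -m handwheel '[-0.013,-0.193,0,0,0,-0.018,-0.013,-0.193,0,0,0,-0.018,-0.013,-0.193,0,0,0,-0.018,-0.013,-0.193,0,0,0,-0.013,0,0,0,0,0,0]'
python3 -m handwheel '[0,0,0,0,0,0,0,0,-0.11,0,0,0,0,0,-0.11,0,0,0,0,0,-0.1,0,0,0,0,0,-0.06,0,0,0]'
python3 -m handwheel '[0,0,-0.04,0,0,0,0,0,-0.02,0,0,0,0,0,0,0,0,0,0,0,0,0,0,0]'
```

```text
time: 43.27
eef_pos: [0.4506, -0.1787, 0.1004]
tcp_rot: [1.0, -0.024, 0.0, 0.0]
contact_force: [0.8, 0.1, -2.7]
opening: 0.314
finger_force: 59.8
time: 43.68
eef_pos: [0.4433, -0.2983, 0.1013]
tcp_rot: [0.997, -0.078, 0.001, 0.002]
contact_force: [0.6, 0.3, -0.9]
opening: 0.315
finger_force: 59.9
time: 44.1
eef_pos: [0.4422, -0.291, 0.0414]
tcp_rot: [0.997, -0.075, -0.001, -0.001]
contact_force: [-1.5, 0.4, -2.6]
opening: 0.317
finger_force: 59.9
time: 44.43
eef_pos: [0.4435, -0.2933, 0.0349]
tcp_rot: [0.997, -0.075, 0.0, 0.0]
contact_force: [0.3, 0.3, -1.5]
opening: 0.315
finger_force: 59.9
```

Another 4–5 mm down, feeling for contact.

```bash
python3 -m handwheel '[0,0,-0.015,0,0,0,0,0,-0.012,0,0,0,0,0,0,0,0,0,0,0,0,0,0,0]'
python3 -m handwheel '[0,0,-0.005,0,0,0,0,0,0,0,0,0,0,0,0,0,0,0]'
```

```text
time: 44.77
eef_pos: [0.4431, -0.2933, 0.0304]
tcp_rot: [0.997, -0.076, 0.0, 0.0]
contact_force: [-0.1, 0.4, -1.6]
opening: 0.313
finger_force: 59.9
time: 45.02
eef_pos: [0.4431, -0.2934, 0.0303]
tcp_rot: [0.997, -0.075, -0.0, -0.0]
contact_force: [-2.3, 3.0, 6.0]
opening: 0.314
finger_force: 60.6
```

Contact felt. Release, retreat and check.

```bash
python3 -m handwheel '[0,0,0,0,0,0,0,0,0,0,0,0,0,0,0,0,0,0,0,0,0,0,0,0,0,0,0,0,0,0]' 1
python3 -m handwheel '[0,0,0.1,0,0,0,0,0,0.2,0,0,0,0,0,0.2,0,0,0,0,0,0.25,0,0,0,0,0,0.25,0,0,0]'
python3 -m handwheel '[0,0.25,0,0,0,0,0,0.25,0,0,0,0,0,0.25,0,0,0,0,0,0.25,0,0,0,0,0,0.25,0,0,0,0]'
python3 -m handwheel '[0.02,0.25,0,0,0,0,0.02,0.25,0,0,0,0,0,0.1,0,0,0,0,0,0,0,0,0,0,0,0,0,0,0,0]'
python3 - <<'E'
from h import *
I,D=shot("top");cv2.imwrite("pics/t10.png",I);S,Ds=shot("scene");cv2.imwrite("pics/s10.png",S);P=cloud("top",D)
print(ctrl.get_state()['eef_pos'])
cv2.imwrite("pics/c10.png",np.vstack([np.hstack([cv2.resize(I[130:310,300:500],(400,360)),cv2.resize(S[150:330,140:340],(400,360))]),cv2.resize(I[140:260,150:417],(800,360))[:240]]))
m=(I.max(2)>75).astype(np.uint8);k=np.zeros_like(m);cv2.fillPoly(k,[np.array([[436,213],[486,224],[468,302],[422,291]])],1);m&=k
n,L,T,_=cv2.connectedComponentsWithStats(m);j=1+np.argmax(T[1:,4]);v,u=np.nonzero(L==j)
Q=np.array([ray("top",a,b,.034)[:2] for a,b in zip(u,v)],np.float32);print('lamp',cv2.minAreaRect(Q),Q.mean(0),'z',np.median(P[v,u,2]))
m=(P[...,2]>.094)&(P[...,2]<.112)&(np.hypot(P[...,0]-.567,P[...,1]+.09)<.025);print('peg',m.sum(),P[m].mean(0))
m=(P[...,2]>.064)&(P[...,2]<.078)&(np.hypot(P[...,0]-.629,P[...,1]+.193)<.03);print('pin',m.sum(),np.median(P[m],0))
E
```

```text
time: 45.43
eef_pos: [0.4431, -0.2933, 0.0294]
tcp_rot: [0.997, -0.076, 0.0, 0.0]
contact_force: [-0.5, -0.2, -0.4]
opening: 0.99
finger_force: 0.0
time: 45.85
eef_pos: [0.4425, -0.2927, 0.1803]
tcp_rot: [0.997, -0.076, -0.001, -0.001]
contact_force: [1.1, -0.4, 0.4]
opening: 1.001
finger_force: 0.0
time: 46.27
eef_pos: [0.4427, -0.1042, 0.1796]
tcp_rot: [0.997, -0.076, 0.0, 0.0]
contact_force: [0.2, -0.1, 0.2]
opening: 0.997
finger_force: 0.0
time: 46.68
eef_pos: [0.449, -0.0152, 0.1795]
tcp_rot: [0.997, -0.074, 0.0, 0.0]
contact_force: [-0.4, -0.7, 0.3]
opening: 1.001
finger_force: 0.0
[ 0.44915383 -0.01644366  0.17954762]
lamp ((0.4252772331237793, -0.2849372625350952), (0.03380551561713219, 0.15448810160160065), 82.35517120361328) [ 0.42430633 -0.28625244] z 0.03233379065221479
peg 46 [ 0.56528077 -0.08899135  0.10156085]
pin 120 [ 0.62804309 -0.19259389  0.07085635]
```

View pics/c10.png

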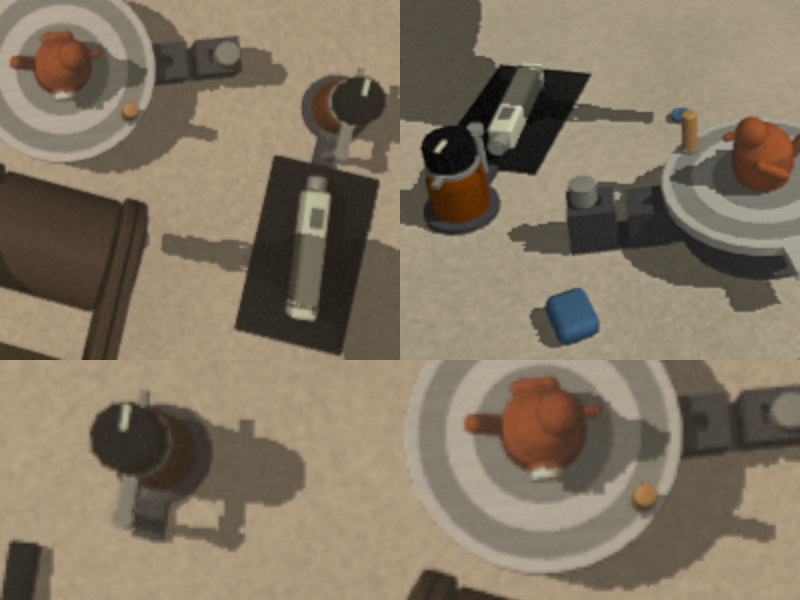

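The lamp lies flat in the middle of the mat (lamp at about (310,250), mat centre about (307,255)). The pin stands in the notch at about (228,52), the patch faces front at about (63,95), and the caps I can see are closed with their pointers in line with the straps. Handing in.

```bash
python3 -c "
from plant import ctrl
print(ctrl.sign_off())"
```

```text
the job is handed in; nothing more can be done
None
```

I handed the job in at about 47 s with every step carried out; the sign-off gave no verdict, and the two resin pots on the left and the one by the mat each slid or turned a few millimetres when their caps reached their stops.

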